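Press the slotted filter discs and store them by size

ROBOT

A 6-joint arm with a two-finger parallel gripper is mounted at the origin on a cart in front of the work surface, level with it; the furniture and walls round the work are solid. World frame = base frame: x ahead of the robot, y to its left, z up, the work surface at z = 0. Lengths are in m, angles in rad, forces in N, time in s.
With the tool pointing down it reaches from about 0.35 to 0.775 m from the base axis. Payload 7.3 kg.
Tool frame: the origin (TCP) lies at the very end of the fingers, on their centre line; the grasp point (between the pads) lies 19 mm behind it (robot.hold_point_z is the distance from the TCP to the grasp point, in m); z points along the fingers, y is the direction in which the jaws open and shut (so a half turn about z gives the same grasp; the last joint's range is limited). The gripper opens to 92 mm and grips with 3 to 60 N. Pads are 19 mm wide; open, the fingers measure 130 mm over their backs; the gripper's body (75 mm by 190 mm) begins 47 mm behind the grasp point.
Start: joints at [1.181, 0.342, 1.524, -0, 1.275, -0.146], TCP at [0.127, 0.509, 0.227] pointing down, gripper open.
Joint ranges: [-2.53, 2.53], [-0.77, 2.02], [0.04, 2.7], [-1, 4.14], [0.28, 2.66], [-3.11, 3.11]. Speed limits (rad/s): [2.57, 2.57, 3.14, 3.14, 3.14, 3.14].

INTERFACE

Orientations are given as [roll, pitch, yaw] about the fixed x, y, z axes, in that order (R = Rz(yaw) Ry(pitch) Rx(roll)).
In Python, from cell import monitor, viewer, robot gives the robot as it stands.
- The arm moves only by the tool move_arm, never from a script. Its argument "deltas" is a list of rows, each an object of numbers: "x", "y", "z": the shift along the tool's x, y, z in m; "wx", "wy", "wz": the turn, a rotation vector about the tool's x, y, z in degrees; "hand": the opening, from 0 (shut) to 1 (fully open). In form: [{"x": .., "y": .., "z": .., "wx": .., "wy": .., "wz": .., "hand": ..}, ...]. A call has 1 to 8 rows; each row is the pose to reach, as a shift and turn from the pose commanded when the call began, along the tool's axes at that moment; what a row does not reach only later rows make up. A row lasts 1/8 s, in which the tool goes at most 62.5 mm and 10.7 degrees, less where a joint would pass 70% of its speed; a pose out of reach is approached as far as the arm can. A call with a gripper value outside its range is refused whole. The fingers move at their own pace and stop on an object; "grip_force" is the grip in N (left out, the last holds). Time passes only in rows, so rows that repeat a pose let the fingers close. It gives the time, the measured TCP pose, the force and the opening at its end, in the units of the state.
- monitor.observe(): the state, without advancing time (a new reading comes with each control period).
- viewer.read_camera(name): name is "scene" or "top"; returns the picture (384x512x3 uint8, red, green, blue); there is no depth.
- viewer.camera_params(name): a dict with "camera_matrix" (3x3 intrinsics, pixels), "k1" (the pictures are not rectified: a ray, as slopes to the right and down, at radius r is drawn at 1 + k1 r^2 times it, then the intrinsics apply), "R" (3x3) and "t" (3): a world point X has camera coordinates R X + t. Camera axes: x right, y down, z forward; pixel columns grow to the right and rows downward; lengths in m; the calibration is good to about 2 mm. A picture is of the moment at which its call begins. camera_params takes no time and is no camera call.
- robot.hand_in(): hands the job in, once; it reports no verdict.
The state is a dict: "time": time; "qpos": joint angles; "qvel": joint speeds; "joint_efforts": joint torques, N m; "tool_pos": TCP position; "tool_rot": TCP orientation; "contact_force": force on the tool from outside, world axes, zero at the start; "torque": the same for the moment, N m; "opening": finger opening in m.
Only numpy, scipy, OpenCV 4.12 (cv2) and the standard library are available. Lean on these libraries where they do the work, as an engineer would, in place of code of your own. Each camera call takes 0.05 s, during which the arm holds its last target. There are 200 camera calls.

TASK

Working from the widest disc to the narrowest, put each slotted filter disc that is there over the keyed post of the lever press, turned so that it drops fully home, pull the lever down to its stop and let it swing back up, then take the disc off and thread it hub up, fully down, onto the plain storage spindle before you start the next. In the end all discs are on the spindle, widest at the bottom, the lever is up, and the other things on the bench have been left alone.

Things in the scene. Friction and masses are not known exactly. Their poses are not given: they have to be found in the camera images.
- disc_wide_center (a point): loose white plastic widest disc (may be absent): round flange 110 mm dia, 8 mm thick, lying flat; on top a square hub 40 x 40 mm (sides along x, y) up to 28 mm above the underside; bore 23 mm right through; slot 11 mm wide from the bore out through hub and rim towards the disc's -x. Point: on the bore axis, 14 mm above the underside, z up. Grip the hub across its +y and -y faces, above the flange. 0.08 to 0.2 kg
- disc_mid_center (a point): loose white plastic middle disc (may be absent): round flange 92 mm dia, 8 mm thick, lying flat; on top a square hub 40 x 40 mm (sides along x, y) up to 28 mm above the underside; bore 23 mm right through; slot 11 mm wide from the bore out through hub and rim towards the disc's -x. Point: on the bore axis, 14 mm above the underside, z up. Grip the hub across its +y and -y faces, above the flange. 0.08 to 0.2 kg
- disc_small_center (a point): loose white plastic smallest disc (may be absent): round flange 74 mm dia, 8 mm thick, lying flat; on top a square hub 40 x 40 mm (sides along x, y) up to 28 mm above the underside; bore 23 mm right through; slot 11 mm wide from the bore out through hub and rim towards the disc's -x. Point: on the bore axis, 14 mm above the underside, z up. Grip the hub across its +y and -y faces, above the flange. 0.08 to 0.2 kg
- nest (a point): nest of the lever press: where the centre of a fully seated disc lies, on the axis of the round nest post (18 mm dia, tapered top 62 mm above the worktop). A disc drops down to the press's base plate (190 x 166 x 12 mm, fixed, x -70 to +120, y +-83 from here) only with its slot over the key fin, i.e. with its axes lined up with this frame's. z up; the lever's hinge lies towards +x
- key_fin (a point): top outer edge of the key fin of the nest: an upright fin 6 mm thick that reaches from the nest post 24 mm out from its axis towards the nest's -x, its top 37 mm above the worktop (25 mm above the base plate, 25 mm below the post's top)
- lever (a joint): angle of the press lever (rad): 0 raised at rest (leaning back 10 degrees past upright, towards the nest's +x, so that the nest is free from above), 1.745 down at its stop. Sprung: returns to 0 by itself in well under a second when let go; needs about 2 to 6 N at the handle, most at the stop
- lever_handle (a point): middle of the lever's handle: black round bar, 18 mm dia, 100 mm long along the nest's y, between the lever's two side arms. Swings on a circle of radius 180 mm about press_hinge in the nest's x-z plane: at rest 121 mm behind the nest (+x) and 237 mm above the worktop, at the stop 90 mm before it (-x) and 60 mm up. Can be gripped from above, fingers closing along the nest's x; may turn between them
- press_hinge (a point): middle of the hinge axis of the lever, 90 mm behind the nest (+x of the nest) and 60 mm above the worktop; axis along the nest's y
- lever_foot (a point): point carried by the lever midway between its two pressing feet, which straddle the hub and bear on the flange; at the stop it lies at the nest point, at the centre of a seated disc
- spindle_foot (a point): storage spindle, fixed: dark round foot 90 mm dia, 8 mm thick, with an upright plain round steel post (no key), 18 mm dia, tapered top 85 mm above the worktop. Point: on the post's axis at the top of the foot, 8 mm above the worktop, where the underside of the lowest disc comes to lie; discs stack on it 28 mm apart
- vial_1: white screw-cap vial, 26 x 26 x 49 mm, a bystander, to be left alone; origin at the centre of its underside
- cuvette_box: flat grey box, 63 x 100 x 21 mm, a bystander, to be left alone; origin at the centre of its underside
- dropper_1: small dropper bottle, 32 x 32 x 81 mm, a bystander, to be left alone; origin at the centre of its underside
- tube_rack: tube rack, 88 x 186 x 90 mm, a bystander, to be left alone; origin at the centre of its underside
- tip_box: pipette tip box with clear lid, 88 x 122 x 75 mm, a bystander, to be left alone; origin at the centre of its underside
Not all that is in view belongs to the job. Leave any brown or red look-alike of the part that bears disc_wide_center alone.

How it is judged:
On the way, in this order (a step that is already met when the one before it is completed fails the run):
1. the widest disc sits fully home and keyed in the nest of the press while the lever is down at its stop (distance between disc_wide_center and lever_foot below 0.008 m and distance between disc_wide_center and nest below 0.006 m and angle between the x axis of disc_wide_center and the x axis of nest, either way round below 0.2 rad), for 0.1 s.
2. the widest disc is fully down on the storage spindle (horizontal distance between disc_wide_center and spindle_foot below 0.008 m and angle between disc_wide_center's own z axis and vertical below 0.12 rad and height (world z) of disc_wide_center below 0.027 m), for 0.2 s.
3. the middle disc sits fully home and keyed in the nest of the press while the lever is down at its stop (distance between disc_mid_center and lever_foot below 0.008 m and distance between disc_mid_center and nest below 0.006 m and angle between the x axis of disc_mid_center and the x axis of nest, either way round below 0.2 rad), for 0.1 s.
4. the middle disc is fully down on the storage spindle (horizontal distance between disc_mid_center and spindle_foot below 0.008 m and angle between disc_mid_center's own z axis and vertical below 0.12 rad and (height (world z) of disc_mid_center below 0.027 m or z of disc_mid_center in the frame of disc_wide_center below 0.033 m) and z of disc_mid_center in the frame of disc_wide_center above 0.02 m), for 0.2 s.
5. the smallest disc sits fully home and keyed in the nest of the press while the lever is down at its stop (distance between disc_small_center and lever_foot below 0.008 m and distance between disc_small_center and nest below 0.006 m and angle between the x axis of disc_small_center and the x axis of nest, either way round below 0.2 rad), for 0.1 s.
6. the smallest disc is fully down on the storage spindle (horizontal distance between disc_small_center and spindle_foot below 0.008 m and angle between disc_small_center's own z axis and vertical below 0.12 rad and (height (world z) of disc_small_center below 0.027 m or z of disc_small_center in the frame of disc_wide_center below 0.033 m or z of disc_small_center in the frame of disc_mid_center below 0.033 m) and z of disc_small_center in the frame of disc_wide_center above 0.02 m and z of disc_small_center in the frame of disc_mid_center above 0.02 m), for 0.2 s.
At the end, for the whole second after the job is handed in: every disc present is threaded on the spindle, hub up, within 8 mm of its axis and level within 7 degrees, fully down (5 mm) on the foot or on the next wider disc present, widest at the bottom; all at rest; the lever is within 0.1 rad of its raised rest (all of step 2 and all of step 4 and all of step 6 and value of joint lever below 0.1 rad and linear speed of each of disc_wide, disc_mid, disc_small below 0.02 m/s); the robot touches nothing.
It fails at once if a bystander (vial, boxes, dropper bottle, tube rack) is shoved more than 4 cm (distance of any of vial_1, cuvette_box, dropper_1, tube_rack, tip_box from where it was at the start of the episode above 0.04 m).
Of disc_wide, disc_mid, disc_small only 2 to 3 are there at a start; the rules pass over those that are not, and their reading is None.
At some moment in a run one of disc_wide, disc_mid, disc_small may be knocked a few centimetres aside while the robot is not near it.
Once in a run the grip may slacken for a moment while it holds something.
It also fails if it takes over 210 s, if anything falls off the work surface, if the arm or the gripper's body presses on something with over 40 N, if the wrist force passes 120 N, or if a joint passes its speed limit or range.

## Working session

There is one attempt and no reset: what is moved stays moved. The work goes in short steps, Python scripts to look and compute and a tool call to move; the robot and the scene stay as the last step left them, time stands still between calls to the robot, and variables do not carry over. Pictures are saved under pics/ and viewed, about 12 in all and at most 16, crops included, and the job is handed in when it is done.

Besides the shell and the picture viewer there is one more tool, called as name(argument=value, ...) on one line, values as JSON. move_arm: Moves the arm, as the interface text tells. Its arguments: {"type":"object","properties":{"deltas":{"type":"array","items":{"type":"object","properties":{"x":{"type":"number"},"y":{"type":"number"},"z":{"type":"number"},"wx":{"type":"number"},"wy":{"type":"number"},"wz":{"type":"number"},"hand":{"type":"number"}}}},"grip_force":{"type":"number"}},"required":["deltas"]}

```bash
mkdir -p pics; ls
python3 - <<'E'
from cell import monitor, viewer, robot
import cv2
for n in ("scene","top"):
    im=viewer.read_camera(n); cv2.imwrite(f"pics/{n}0.png",cv2.resize(im[:,:,::-1],(800,600),interpolation=cv2.INTER_CUBIC)); cv2.imwrite(f"pics/raw_{n}0.png",im[:,:,::-1])
    print(n,viewer.camera_params(n))
print(monitor.observe())
E
```

```text
pics
scene {'camera_matrix': array([[416.59468692,   0.        , 255.4961746 ],
       [  0.        , 416.59468692, 196.41852398],
       [  0.        ,   0.        ,   1.        ]]), 'k1': -0.046665671303424354, 'R': array([[ 0.88960039, -0.45626959, -0.02071755],
       [-0.21059845, -0.36951429, -0.90504557],
       [ 0.40528934,  0.80949197, -0.42480972]]), 't': array([-0.55855232,  0.20642714,  1.64032409])}
top {'camera_matrix': array([[468.51156104,   0.        , 258.90469281],
       [  0.        , 468.51156104, 189.09227188],
       [  0.        ,   0.        ,   1.        ]]), 'k1': -0.07294253386493023, 'R': array([[-0.42796167, -0.90373137,  0.01088239],
       [-0.77917752,  0.36282456, -0.51111714],
       [ 0.4579642 , -0.22721786, -0.85944217]]), 't': array([0.09120359, 0.55257961, 1.92935266])}
{'time': 0.1, 'qpos': array([ 1.18097844e+00,  3.42637031e-01,  1.52490929e+00, -3.60530878e-06,
        1.27539435e+00, -1.46001290e-01]), 'qvel': array([-0.00052083, -0.00038251, -0.00426671,  0.00047667,  0.0008126 ,
        0.00046867]), 'joint_efforts': array([ 2.37409833e-03, -4.32008207e+01, -2.44690830e+01,  7.20658922e-02,
        5.25405875e-02, -6.58372505e-05]), 'tool_pos': array([0.12658258, 0.50914439, 0.22612703]), 'tool_rot': array([-3.14025848e+00, -1.92702785e-04,  2.89777698e+00]), 'contact_force': array([-0.45303025, -0.12981051,  0.54707924]), 'torque': array([0.00752681, 0.00994887, 0.00403791]), 'opening': 0.0919258776008446}
```

View pics/scene0.png

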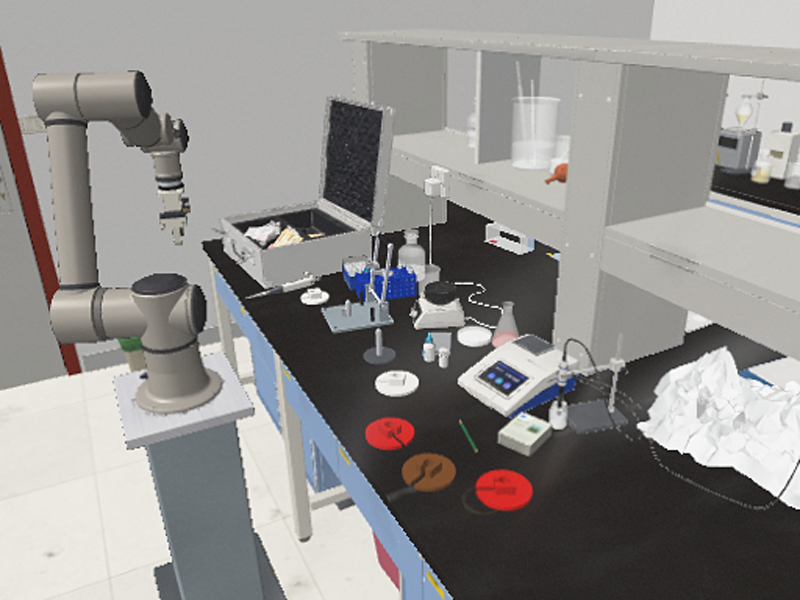

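View pics/top0.png

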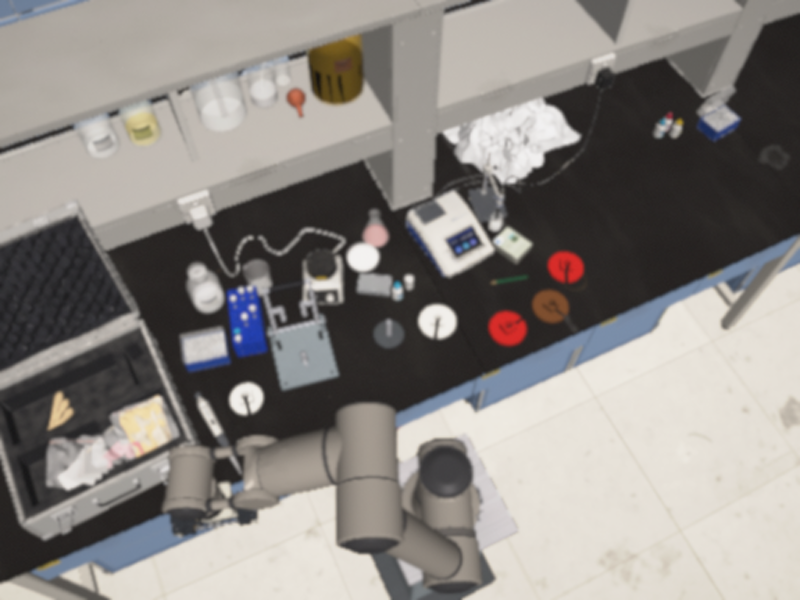

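```bash
cat > h.py <<'E'
import numpy as np, cv2
from cell import monitor, viewer, robot
P={n:viewer.camera_params(n) for n in("scene","top")}
def ray(n,u,v):
    p=P[n];K=p["camera_matrix"];d=np.array([(u-K[0,2])/K[0,0],(v-K[1,2])/K[1,1]])
    s=d.copy()
    for _ in range(20): s=d/(1+p["k1"]*(s@s))
    return -p["R"].T@p["t"], p["R"].T@np.array([s[0],s[1],1])
def onz(n,u,v,z):
    c,d=ray(n,u,v); return c+d*(z-c[2])/d[2]
def proj(n,X):
    p=P[n];K=p["camera_matrix"];c=p["R"]@np.asarray(X,float)+p["t"];s=c[:2]/c[2]
    s=s*(1+p["k1"]*(s@s)); return K[0,0]*s[0]+K[0,2],K[1,1]*s[1]+K[1,2]
def tri(a,b):
    A=[];B=[]
    (c1,d1),(c2,d2)=ray("scene",*a),ray("top",*b)
    s=np.linalg.lstsq(np.c_[d1,-d2],c2-c1,rcond=None)[0]
    p,q=c1+s[0]*d1,c2+s[1]*d2
    return (p+q)/2,np.linalg.norm(p-q)
def plane(im,n,x0,x1,y0,y1,z,s):  # rectified view of plane z: s px per m, col=-y, row=-x
    xs=np.arange(x1,x0,-1/s);ys=np.arange(y1,y0,-1/s)
    m=np.array([[proj(n,(x,y,z)) for y in ys] for x in xs],np.float32)
    return cv2.remap(im,m[...,0],m[...,1],cv2.INTER_CUBIC)
E
python3 - <<'E'
from h import *
a=cv2.imread("pics/raw_top0.png");b=cv2.imread("pics/raw_scene0.png")
c=cv2.resize(a[150:275,130:300],None,fx=4.4,fy=4.4,interpolation=cv2.INTER_CUBIC)
cv2.imwrite("pics/c1.png",c)
c=cv2.resize(b[140:260,185:345],None,fx=5,fy=5,interpolation=cv2.INTER_CUBIC)
cv2.imwrite("pics/c2.png",c)
# white blobs & sizes
for n,im in(("top",a),("scene",b)):
    g=((im.min(2)>185)).astype(np.uint8)
    k,l,st,ce=cv2.connectedComponentsWithStats(g)
    for i in range(1,k):
        x,y,w,h,A=st[i]
        if 60<A<1500:
            X=onz(n,*ce[i],.008)
            if np.linalg.norm(X[:2])<1.0:
                cs,_=cv2.findContours((l==i).astype(np.uint8),cv2.RETR_EXTERNAL,cv2.CHAIN_APPROX_NONE)
                q=np.array([onz(n,*p[0],.008)[:2] for p in cs[0]],np.float32)
                print(n,ce[i].round(1),A,X.round(3),"circ",cv2.minEnclosingCircle(q))
E
```

```text
top [288.5 149. ] 990 [ 0.766 -0.427  0.008] circ ((0.7705414891242981, -0.4302290081977844), 0.1625240594148636)
top [327.  155.5] 176 [ 0.649 -0.585  0.008] circ ((0.6526954174041748, -0.5903772115707397), 0.053291205316782)
top [232. 164.] 265 [ 0.802 -0.132  0.008] circ ((0.8015851974487305, -0.13408738374710083), 0.05226176604628563)
top [207.5 181.4] 130 [0.76  0.017 0.008] circ ((0.7629647254943848, 0.018464278429746628), 0.0548686683177948)
top [131.8 188. ] 198 [0.879 0.362 0.008] circ ((0.8740656971931458, 0.35869839787483215), 0.04972532391548157)
top [279.5 204.9] 334 [ 0.496 -0.241  0.008] circ ((0.49513620138168335, -0.24125531315803528), 0.05542181804776192)
top [130.7 221.7] 342 [0.707 0.421 0.008] circ ((0.7059531807899475, 0.4202921986579895), 0.06180183216929436)
top [157.2 254.2] 272 [0.502 0.363 0.008] circ ((0.5006710290908813, 0.36349111795425415), 0.046125832945108414)
top [ 95.4 274.1] 276 [0.526 0.64  0.008] circ ((0.5273246765136719, 0.639898419380188), 0.060360584408044815)
top [ 55.1 297.8] 581 [0.495 0.828 0.008] circ ((0.5055870413780212, 0.833681702613
[... 936 characters left out ...]
cene [303.  214.7] 221 [ 0.796 -0.135  0.008] circ ((0.7988601326942444, -0.13719932734966278), 0.05982906371355057)
scene [155.4 228.1] 244 [0.185 0.069 0.008] circ ((0.18710623681545258, 0.07660415023565292), 0.11625819653272629)
scene [327.6 238.5] 1283 [ 0.77  -0.355  0.008] circ ((0.775519609451294, -0.35916298627853394), 0.18507598340511322)
scene [253.3 244.9] 325 [ 0.489 -0.253  0.008] circ ((0.4904733896255493, -0.2520427107810974), 0.057839009910821915)
scene [340.5 272.3] 429 [ 0.673 -0.564  0.008] circ ((0.692898690700531, -0.5507250428199768), 0.0947185605764389)
scene [206.4 315.4] 120 [ 0.179 -0.547  0.008] circ ((0.18356458842754364, -0.5400018692016602), 0.04021003097295761)
```

View pics/c1.png

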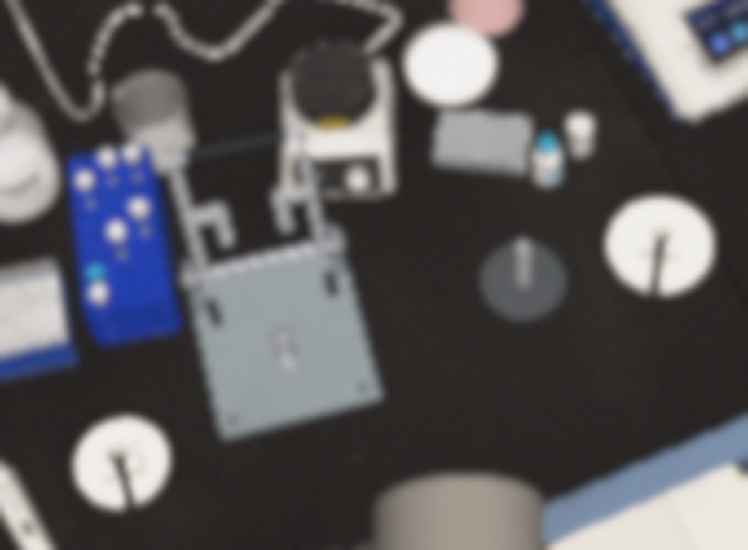

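View pics/c2.png

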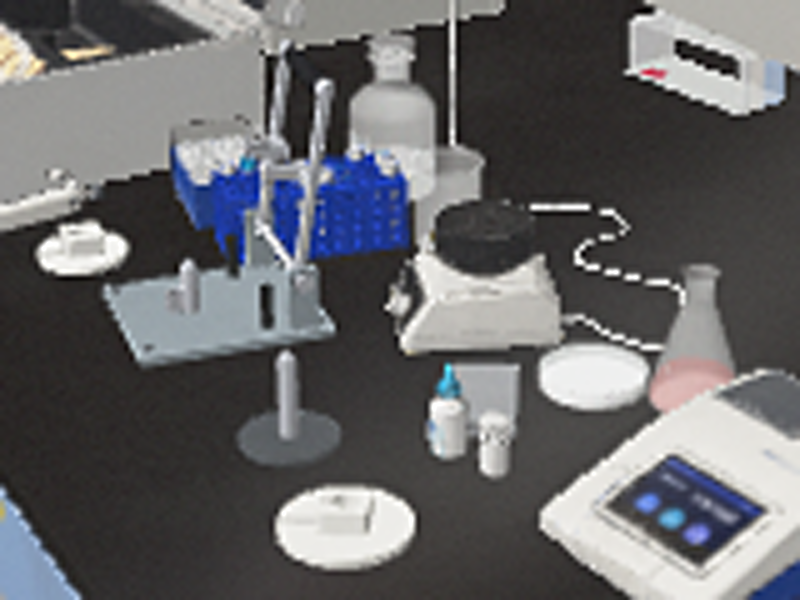

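```bash
cat >> h.py <<'E'
def flange(im,n,u,v,z=.008,thr=150):
    """fit flange circle near pixel; returns centre, radius, slot angle (world yaw of slot direction)"""
    g=(im.min(2)>thr).astype(np.uint8)
    l=cv2.connectedComponents(g)[1]; i=l[int(v),int(u)]
    cs,_=cv2.findContours((l==i).astype(np.uint8),cv2.RETR_EXTERNAL,cv2.CHAIN_APPROX_NONE)
    h=cv2.convexHull(max(cs,key=len))[:,0].astype(float)
    q=np.array([onz(n,*p,z)[:2] for p in h]); 
    A=np.c_[2*q,np.ones(len(q))];s=np.linalg.lstsq(A,(q**2).sum(1),rcond=None)[0]
    r=np.sqrt(s[2]+s[:2]@s[:2]); return s[:2],r
def slotdir(im,n,c,rs,z=.008):
    """angle of darkest ray over radii rs"""
    a=np.radians(np.arange(0,360,1)); v=0
    for r in rs:
        m=np.array([proj(n,(c[0]+r*np.cos(t),c[1]+r*np.sin(t),z)) for t in a],np.float32)
        v=v+cv2.remap(im,m[None,:,0],m[None,:,1],cv2.INTER_LINEAR)[0].min(1).astype(float)
    w=np.clip(np.median(v)-30*len(rs)-v,0,None); k=np.argmax(w); d=(np.arange(360)-k+180)%360-180
    w=w*(abs(d)<25); return (k+(w*d).sum()/w.sum())%360
E
python3 - <<'E'
from h import *
a=cv2.imread("pics/raw_top0.png");b=cv2.imread("pics/raw_scene0.png")
for nm,pt,ps in(("wide",(283,200),(250,251)),("mid",(152,256),(196,189))):
    for n,im,p,th in(("top",a,pt,150),("scene",b,ps,150)):
        c,r=flange(im,n,*p,thr=th);R=.055 if nm=="wide" else .046
        print(nm,n,c.round(4),r.round(4),slotdir(im,n,c,[.028,.034,R-.008] ).round(1))
# plate
hsv=cv2.cvtColor(a,cv2.COLOR_BGR2HSV); print(hsv[240,190],hsv[235,180],hsv[214,248],hsv[240,172])
vals=[]
C=[(c[0]/4.4+130,c[1]/4.4+150) for c in((222,440),(383,398),(340,235),(187,275))]
for p in C: print("corner",onz("top",*p,.012).round(4))
print("post top",onz("top",285/4.4+130,333/4.4+150,.061).round(4),"sp",onz("top",523/4.4+130,240/4.4+150,.084).round(4))
print("scene post",onz("scene",188/5+185,262/5+140,.061).round(4),"sp",onz("scene",286/5+185,352/5+140,.084).round(4))
t=[plane(a,"top",.48-.14,.48+.14,.2-.0,.2+.0+.001,.012,10)]
def P1(n,im,x,y,z,w=.2,s=2000): return cv2.resize(plane(im,n,x-w/2,x+w/2,y-w/2,y+w/2,z,s/2),(400,300) if 0 else (300,300))
rows=[np.hstack([P1("top",a,.497,-.243,.008,.14),P1("top",a,.503,.36,.008,.14)]),np.hstack([P1("top",a,.52,.15,.012,.28),P1("top",a,.53,-.06,.008,.14)])]
cv2.imwrite("pics/m1.png",np.vstack(rows))
E
```

```text
wide top [ 0.4948 -0.2411] 0.0572 146.3
wide scene [ 0.4903 -0.2522] 0.0577 69.9
mid top [0.5005 0.3633] 0.0472 170.6
mid scene [0.4969 0.3593] 0.0561 110.3
[ 98  17 162] [ 98  17 164] [120   4 126] [ 6 30 43]
corner [0.4756 0.262  0.012 ]
corner [0.4498 0.0963 0.012 ]
corner [0.6449 0.0642 0.012 ]
corner [0.6683 0.2292 0.012 ]
post top [0.5362 0.1641 0.061 ] sp [ 0.5205 -0.0944  0.084 ]
scene post [0.5352 0.1553 0.061 ] sp [ 0.5168 -0.0991  0.084 ]
```

View pics/m1.png

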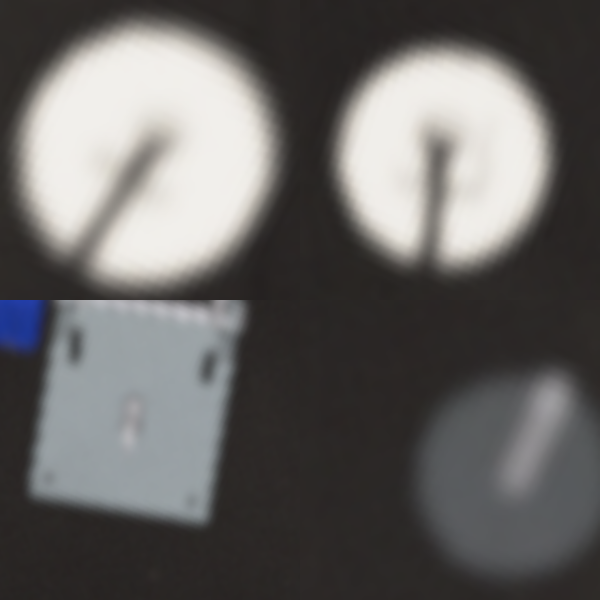

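```bash
cat >> h.py <<'E'
from scipy.optimize import least_squares
CAM={n:-p["R"].T@p["t"] for n,p in P.items()}
def circ(im,n,x,y,z,R,far,level,lo=None):
    """known-radius circle: half-level edge along rays from guess, on far/near half seen from camera"""
    c=np.array([x,y],float); g=im.min(2).astype(np.float32)
    for it in range(5):
        d=c-CAM[n][:2]; th0=np.arctan2(d[1],d[0])+(0 if far else np.pi)
        pts=[]
        for t in th0+np.radians(np.arange(-85,86,3)):
            r=np.arange(R-.015,R+.015,.0005)
            m=np.array([proj(n,(c[0]+q*np.cos(t),c[1]+q*np.sin(t),z)) for q in r],np.float32)
            v=cv2.remap(g,m[None,:,0],m[None,:,1],cv2.INTER_CUBIC)[0]
            k=np.where((v[:-1]>=level)&(v[1:]<level))[0]
            if len(k): pts.append(c+(r[k[-1]]+.00025)*np.array([np.cos(t),np.sin(t)]))
        q=np.array(pts)
        f=least_squares(lambda p:np.hypot(*(q-p).T)-R,c,loss="soft_l1",f_scale=.001); c=f.x
    e=np.hypot(*(q-c).T)-R
    return c,np.std(e),np.mean(e),len(q)
E
python3 - <<'E'
from h import *
a=cv2.imread("pics/raw_top0.png");b=cv2.imread("pics/raw_scene0.png")
print(CAM)
for nm,x,y,R,L in(("wide",.495,-.243,.055,140),("mid",.5,.362,.046,140),("foot",.517,-.092,.045,62)):
    for n,im in(("top",a),("scene",b)):
        for far,z in((1,.008),(0,0.)):
            try: print(nm,n,"far" if far else "near",*[np.round(v,4) for v in circ(im,n,x,y,z,R,far,L)])
            except Exception as e: print(nm,n,e)
# plate near edge + side edges (top): sample edge crossing
def edge(p0,p1,nrm,z,n,im,L):
    g=im.min(2).astype(np.float32);out=[]
    for s in np.linspace(.08,.92,30):
        q=np.array(p0)+s*(np.array(p1)-p0); r=np.arange(-.015,.015,.0005)
        m=np.array([proj(n,(*(q+k*nrm),z)) for k in r],np.float32)
        v=cv2.remap(g,m[None,:,0],m[None,:,1],cv2.INTER_CUBIC)[0]; k=np.where((v[:-1]>=L)&(v[1:]<L))[0]
        if len(k): out.append(q+(r[k[0]])*nrm)
    o=np.array(out,np.float32); vx,vy,cx,cy=cv2.fitLine(o,cv2.DIST_HUBER,0,.01,.01).ravel(); return np.array([cx,cy]),np.degrees(np.arctan2(vy,vx)),len(o)
A,B,C,D=map(np.array,((.4756,.262),(.4498,.0963),(.6449,.0642),(.6683,.2292)))
ex=np.array([np.cos(np.radians(-8.9)),np.sin(np.radians(-8.9))]);ey=np.array([-ex[1],ex[0]])
print("front",edge(A,B,-ex,.012,"top",a,95),"left",edge(A,D,ey,.012,"top",a,95),"right",edge(B,C,-ey,.012,"top",a,95))
# white-ish post tips: print small patches
print(a.min(2)[222:240,188:202]); print(a.min(2)[200:222,242:256])
E
```

```text
{'scene': array([-0.12444426, -1.50640184,  0.87207976]), 'top': array([-0.41398519,  0.32031746,  1.93960743])}
wide top far [ 0.499  -0.2433] 0.0009 0.0004 57
wide top near [ 0.4943 -0.2408] 0.0024 -0.0001 55
wide scene far [ 0.493  -0.2466] 0.0007 -0.0 57
wide scene near [ 0.4923 -0.2451] 0.0011 -0.0003 57
mid top far [0.5041 0.3633] 0.0008 0.0003 57
mid top near [0.4996 0.3639] 0.0013 0.0001 53
mid scene far [0.4975 0.3559] 0.0034 0.0006 44
mid scene near [0.4956 0.3572] 0.0014 -0.0003 57
foot top far [ 0.521  -0.0915] 0.0023 0.0006 57
foot top near [ 0.5185 -0.0907] 0.0005 0.0001 57
foot scene far [ 0.5163 -0.098 ] 0.0015 0.0001 50
foot scene near [ 0.5167 -0.096 ] 0.0026 0.0004 57
front (array([0.46380448, 0.17356877], dtype=float32), np.float32(80.70963), 30) left (array([0.5864147, 0.2464851], dtype=float32), np.float32(-9.467236), 30) right (array([0.55050045, 0.08185982], dtype=float32), np.float32(-8.954627), 30)
[[153 153 154 154 155 155 154 153 153 153 153 153 154 154]
 [154 154 154 153 152 151 151 151 152 153 152 153 154 154]
 [154 154 154 152 148 147 147 149 150 151 15
[... 1499 characters left out ...]
9  88  89  98 119 137 139 121  99  89  87  87  86]
 [ 88  89  89  90  98 119 138 139 120  98  89  88  87  87]
 [ 88  89  89  90  99 119 137 138 120  98  88  87  87  87]
 [ 89  89  89  89  98 117 134 135 118  99  89  88  87  88]
 [ 89  89  89  90  95 110 124 125 112  96  89  89  88  88]
 [ 89  90  89  90  92  99 107 107 101  92  89  89  88  88]
 [ 89  89  89  89  90  91  94  94  91  90  89  90  89  88]
 [ 87  89  89  90  90  89  89  89  89  90  90  90  91  88]
 [ 84  88  90  90  90  90  89  89  89  90  90  91  89  85]
 [ 77  85  88  91  90  90  90  88  89  89  90  88  84  77]
 [ 65  75  82  86  88  90  89  88  88  87  85  81  74  63]
 [ 51  61  70  77  83  85  85  84  82  79  75  69  58  50]]
```

```bash
cat >> h.py <<'E'
def d(x,y,z,yaw):
    s=monitor.observe();p=s["tool_pos"];w=s["tool_rot"][2]
    D=np.array([x,y,z])-p;c,si=np.cos(w),np.sin(w)
    t=[c*D[0]+si*D[1],si*D[0]-c*D[1],-D[2]]
    wz=-((yaw-np.degrees(w)+180)%360-180)
    print("delta x %.4f y %.4f z %.4f wz %.2f"%(*t,wz))
def st():
    s=monitor.observe(); print("t %.2f"%s["time"],"pos",s["tool_pos"].round(4),"rpy",np.degrees(s["tool_rot"]).round(2),"F",s["contact_force"].round(1),"open %.4f"%s["opening"])
E
python3 - <<'E'
from h import *
f=.64
for n,u,v,z in(("vial",580,118,.049),("drop",546,145,.06),("box",483,140,.021),("rackNR",180,330,.09),("rackNL",105,347,.09),("rackFR",150,150,.09),("tipboxR",72,360,.075)): print(n,onz("top",u/4.4+130,v/4.4+150,z).round(3))
for n,u,v in(("red1",508,328),("red2",566,267),("brown",550,306)): print(n,onz("top",u*f,v*f,.008).round(3))
d(.45,.3,.3,60)
E
```

```text
vial [ 0.649 -0.221  0.049]
drop [ 0.628 -0.17   0.06 ]
box [ 0.684 -0.121  0.021]
rackNR [0.569 0.261 0.09 ]
rackNL [0.583 0.335 0.09 ]
rackFR [0.781 0.217 0.09 ]
tipboxR [0.591 0.37  0.075]
red1 [ 0.382 -0.423  0.008]
red2 [ 0.494 -0.698  0.008]
brown [ 0.393 -0.578  0.008]
delta x -0.3643 y -0.1249 z -0.0739 wz 106.03
```

move_arm(deltas=[{"x": -0.36, "y": -0.125, "z": -0.07, "wz": 90, "hand": 1}, {"x": -0.36, "y": -0.125, "z": -0.07, "wz": 90, "hand": 1}, {"x": -0.36, "y": -0.125, "z": -0.07, "wz": 90, "hand": 1}, {"x": -0.36, "y": -0.125, "z": -0.07, "wz": 90, "hand": 1}, {"x": -0.36, "y": -0.125, "z": -0.07, "wz": 90, "hand": 1}, {"x": -0.36, "y": -0.125, "z": -0.07, "wz": 90, "hand": 1}, {"x": -0.36, "y": -0.125, "z": -0.07, "wz": 90, "hand": 1}, {"x": -0.36, "y": -0.125, "z": -0.07, "wz": 90, "hand": 1}], grip_force=8)

```text
schema error: expected keys x, y, z, wx, wy, wz, hand
```

```bash
python3 -c "
from h import *
st();d(.495,-.244,.2,56.3)"
```

```text
t 0.10 pos [0.1266 0.5091 0.2261] rpy [-1.7992e+02 -1.0000e-02  1.6603e+02] F [-0.5 -0.1  0.5] open 0.0919
delta x -0.5393 y -0.6419 z 0.0261 wz 109.73
```

move_arm(deltas=[{"x": -0.36, "y": -0.125, "z": -0.07, "wx": 0, "wy": 0, "wz": 90, "hand": 1}, {"x": -0.36, "y": -0.125, "z": -0.07, "wx": 0, "wy": 0, "wz": 90, "hand": 1}, {"x": -0.36, "y": -0.125, "z": -0.07, "wx": 0, "wy": 0, "wz": 90, "hand": 1}, {"x": -0.36, "y": -0.125, "z": -0.07, "wx": 0, "wy": 0, "wz": 90, "hand": 1}, {"x": -0.36, "y": -0.125, "z": -0.07, "wx": 0, "wy": 0, "wz": 90, "hand": 1}, {"x": -0.36, "y": -0.125, "z": -0.07, "wx": 0, "wy": 0, "wz": 90, "hand": 1}, {"x": -0.36, "y": -0.125, "z": -0.07, "wx": 0, "wy": 0, "wz": 90, "hand": 1}, {"x": -0.36, "y": -0.125, "z": -0.07, "wx": 0, "wy": 0, "wz": 90, "hand": 1}], grip_force=8)

```text
time: 1.1
tool_pos: [0.4471, 0.3001, 0.2962]
tool_rot: [-3.141, 0.001, 1.389]
contact_force: [-1.0, -0.4, -0.8]
opening: 0.092
```

```bash
python3 -c "
from h import *
st();d(.495,-.244,.2,56.3)"
```

```text
t 1.10 pos [0.4471 0.3001 0.2962] rpy [-1.7996e+02  3.0000e-02  7.9580e+01] F [-1.  -0.4 -0.8] open 0.0920
delta x -0.5264 y 0.1456 z 0.0962 wz 23.28
```

move_arm(deltas=[{"x": -0.526, "y": 0.146, "z": 0.02, "wx": 0, "wy": 0, "wz": 23.3, "hand": 1}, {"x": -0.526, "y": 0.146, "z": 0.02, "wx": 0, "wy": 0, "wz": 23.3, "hand": 1}, {"x": -0.526, "y": 0.146, "z": 0.02, "wx": 0, "wy": 0, "wz": 23.3, "hand": 1}, {"x": -0.526, "y": 0.146, "z": 0.02, "wx": 0, "wy": 0, "wz": 23.3, "hand": 1}, {"x": -0.526, "y": 0.146, "z": 0.02, "wx": 0, "wy": 0, "wz": 23.3, "hand": 1}, {"x": -0.526, "y": 0.146, "z": 0.02, "wx": 0, "wy": 0, "wz": 23.3, "hand": 1}, {"x": -0.526, "y": 0.146, "z": 0.02, "wx": 0, "wy": 0, "wz": 23.3, "hand": 1}, {"x": -0.526, "y": 0.146, "z": 0.02, "wx": 0, "wy": 0, "wz": 23.3, "hand": 1}])

```text
time: 2.1
tool_pos: [0.4944, -0.198, 0.2781]
tool_rot: [-3.141, -0.0, 0.991]
contact_force: [1.0, 0.1, 0.4]
opening: 0.0922
```

Run:
```python
from h import *
st();d(.495,-.244,.1,56.3)
# check disc not knocked
a=viewer.read_camera("top")[:,:,::-1].copy(); b=viewer.read_camera("scene")[:,:,::-1].copy()
cv2.imwrite("pics/raw_top1.png",a);cv2.imwrite("pics/raw_scene1.png",b)
for z,far in((.008,1),(0,0)): print(circ(a,"top",.497,-.242,z,.055,far,140),circ(b,"scene",.492,-.246,z,.055,far,140))
cv2.imwrite("pics/v1.png",np.hstack([cv2.resize(a[150:280,210:340],(400,400),interpolation=2),cv2.resize(b[150:280,190:320],(400,400),interpolation=2)]))
```

```text
t 2.10 pos [ 0.4944 -0.198   0.2781] rpy [-1.7997e+02 -2.0000e-02  5.6770e+01] F [1.  0.1 0.4] open 0.0922
delta x -0.0382 y 0.0257 z 0.1781 wz 0.47
(array([ 0.48791513, -0.24635012]), np.float64(0.005452520078637563), np.float64(0.001475845560245807), 45) (array([ 0.49299789, -0.2465211 ]), np.float64(0.0007380436106854886), np.float64(-1.1916954112247272e-05), 57)
(array([ 0.47300119, -0.23800385]), np.float64(0.00482546401828775), np.float64(0.0012971437890963778), 42) (array([ 0.49232962, -0.2449707 ]), np.float64(0.0011250488106838452), np.float64(-0.00028900495911320735), 57)
```

View pics/v1.png

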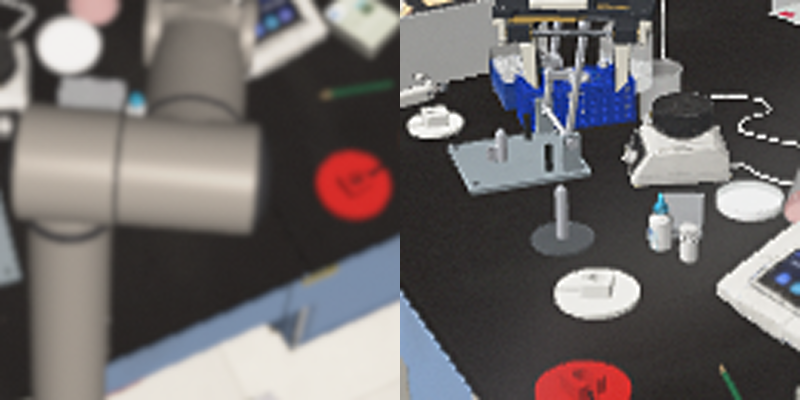

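move_arm(deltas=[{"x": -0.038, "y": 0.0257, "z": 0.06, "wx": 0, "wy": 0, "wz": 0.5, "hand": 1}, {"x": -0.038, "y": 0.0257, "z": 0.12, "wx": 0, "wy": 0, "wz": 0.5, "hand": 1}, {"x": -0.038, "y": 0.0257, "z": 0.18, "wx": 0, "wy": 0, "wz": 0.5, "hand": 1}, {"x": -0.038, "y": 0.0257, "z": 0.22, "wx": 0, "wy": 0, "wz": 0.5, "hand": 1}, {"x": -0.038, "y": 0.0257, "z": 0.22, "wx": 0, "wy": 0, "wz": 0.5, "hand": 1}])

```text
time: 2.82
tool_pos: [0.4931, -0.2398, 0.0552]
tool_rot: [-3.133, -0.0, 0.983]
contact_force: [-0.8, -0.3, -0.1]
opening: 0.0916
```

Run:
```python
from h import *
st();d(.495,-.244,.016,56.3)
b=viewer.read_camera("scene")[:,:,::-1].copy()
cv2.imwrite("pics/v2.png",cv2.resize(b[190:290,190:323],(800,600),interpolation=2))
```

```text
t 2.83 pos [ 0.4931 -0.2398  0.0552] rpy [-1.7951e+02 -1.0000e-02  5.6300e+01] F [-0.8 -0.3 -0.1] open 0.0916
delta x -0.0024 y 0.0039 z 0.0392 wz -0.00
```

View pics/v2.png

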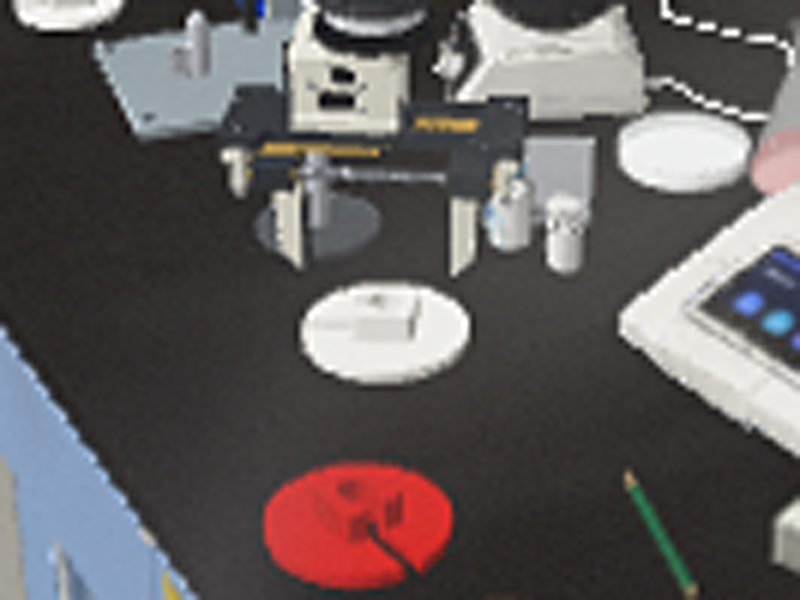

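move_arm(deltas=[{"x": -0.0024, "y": 0.004, "z": 0.038, "wx": 0, "wy": 0, "wz": 0, "hand": 1}, {"x": -0.0024, "y": 0.004, "z": 0.039, "wx": 0, "wy": 0, "wz": 0, "hand": 1}, {"x": -0.0024, "y": 0.004, "z": 0.039, "wx": 0, "wy": 0, "wz": 0, "hand": 0.3}, {"x": -0.0024, "y": 0.004, "z": 0.039, "wx": 0, "wy": 0, "wz": 0, "hand": 0.3}, {"x": -0.0024, "y": 0.004, "z": 0.039, "wx": 0, "wy": 0, "wz": 0, "hand": 0.3}, {"x": -0.0024, "y": 0.004, "z": 0.039, "wx": 0, "wy": 0, "wz": 0, "hand": 0.3}, {"x": -0.0024, "y": 0.004, "z": 0.039, "wx": 0, "wy": 0, "wz": 0, "hand": 0.3}, {"x": -0.0024, "y": 0.004, "z": 0.039, "wx": 0, "wy": 0, "wz": 0, "hand": 0.3}])

```text
time: 3.88
tool_pos: [0.497, -0.2458, 0.0193]
tool_rot: [-3.14, -0.0, 0.982]
contact_force: [-1.7, 1.6, 2.0]
opening: 0.0399
```

Run:
```python
from h import *
st();d(.495,-.244,.016,146.3); print(proj("scene",(.4931,-.2398,.0552)))
```

```text
t 3.88 pos [ 0.497  -0.2458  0.0193] rpy [-1.7994e+02 -1.0000e-02  5.6290e+01] F [-1.7  1.6  2. ] open 0.0399
delta x 0.0004 y -0.0026 z 0.0033 wz -90.01
(np.float64(252.51373257714974), np.float64(232.66611747831666))
```

move_arm(deltas=[{"x": 0, "y": 0, "z": 0, "wx": 0, "wy": 0, "wz": 0, "hand": 1}, {"x": 0, "y": 0, "z": 0, "wx": 0, "wy": 0, "wz": 0, "hand": 1}, {"x": 0, "y": 0, "z": 0.002, "wx": 0, "wy": 0, "wz": -10, "hand": 1}, {"x": 0, "y": 0, "z": 0.003, "wx": 0, "wy": 0, "wz": -20, "hand": 1}, {"x": 0, "y": 0, "z": 0.003, "wx": 0, "wy": 0, "wz": -30, "hand": 1}, {"x": 0, "y": 0, "z": 0.003, "wx": 0, "wy": 0, "wz": -40, "hand": 1}, {"x": 0, "y": 0, "z": 0.003, "wx": 0, "wy": 0, "wz": -50, "hand": 1}, {"x": 0, "y": 0, "z": 0.003, "wx": 0, "wy": 0, "wz": -60, "hand": 1}])

```text
time: 4.88
tool_pos: [0.4975, -0.2462, 0.0164]
tool_rot: [3.141, 0.0, 2.035]
contact_force: [0.3, 0.3, -0.2]
opening: 0.0915
```

move_arm(deltas=[{"x": 0, "y": 0, "z": 0, "wx": 0, "wy": 0, "wz": -10, "hand": 1}, {"x": 0, "y": 0, "z": 0, "wx": 0, "wy": 0, "wz": -20, "hand": 1}, {"x": 0, "y": 0, "z": 0, "wx": 0, "wy": 0, "wz": -30, "hand": 1}, {"x": 0, "y": 0, "z": 0, "wx": 0, "wy": 0, "wz": -30, "hand": 1}, {"x": 0, "y": 0, "z": 0, "wx": 0, "wy": 0, "wz": -30, "hand": 0.3}, {"x": 0, "y": 0, "z": 0, "wx": 0, "wy": 0, "wz": -30, "hand": 0.3}, {"x": 0, "y": 0, "z": 0, "wx": 0, "wy": 0, "wz": -30, "hand": 0.3}, {"x": 0, "y": 0, "z": 0, "wx": 0, "wy": 0, "wz": -30, "hand": 0.3}], grip_force=15)

```text
time: 5.88
tool_pos: [0.4974, -0.2461, 0.0164]
tool_rot: [3.142, -0.0, 2.553]
contact_force: [0.2, -0.9, 0.5]
opening: 0.0565
```

Run:
```python
from h import *
st()
```

```text
t 5.88 pos [ 0.4974 -0.2461  0.0164] rpy [180.    -0.   146.26] F [ 0.2 -0.9  0.5] open 0.0565
```

move_arm(deltas=[{"x": 0, "y": 0, "z": 0, "wx": 0, "wy": 0, "wz": 0, "hand": 0.3}, {"x": 0, "y": 0, "z": 0, "wx": 0, "wy": 0, "wz": 0, "hand": 0.3}, {"x": 0, "y": 0, "z": 0, "wx": 0, "wy": 0, "wz": 0, "hand": 0.3}, {"x": 0, "y": 0, "z": -0.02, "wx": 0, "wy": 0, "wz": 0, "hand": 0.3}, {"x": 0, "y": 0, "z": -0.05, "wx": 0, "wy": 0, "wz": 0, "hand": 0.3}, {"x": 0, "y": 0, "z": -0.1, "wx": 0, "wy": 0, "wz": 0, "hand": 0.3}, {"x": 0, "y": 0, "z": -0.15, "wx": 0, "wy": 0, "wz": 0, "hand": 0.3}, {"x": 0, "y": 0, "z": -0.15, "wx": 0, "wy": 0, "wz": 0, "hand": 0.3}], grip_force=30)

```text
time: 6.88
tool_pos: [0.4991, -0.2473, 0.1704]
tool_rot: [-3.141, 0.008, 2.553]
contact_force: [-0.4, 0.9, -0.8]
opening: 0.0398
```

Run:
```python
from h import *
st();d(.532,.166,.17,170.8)
b=viewer.read_camera("scene")[:,:,::-1].copy()
cv2.imwrite("pics/raw_s3.png",b)
s=monitor.observe()["tool_pos"]
for far,dz in((1,.008-.016),(0,-.016)): print(circ(b,"scene",s[0],s[1],s[2]+dz,.055,far,140))
```

```text
t 6.88 pos [ 0.4991 -0.2473  0.1704] rpy [-179.99    0.47  146.29] F [-0.4  0.9 -0.8] open 0.0398
delta x 0.2021 y 0.3621 z 0.0004 wz -24.51
(array([ 0.49731726, -0.2451312 ]), np.float64(0.004518961225957919), np.float64(0.0012390431529595964), 37)
(array([ 0.49501204, -0.24736144]), np.float64(0.002504354095340845), np.float64(0.00018038150593127446), 56)
```

move_arm(deltas=[{"x": 0.05, "y": 0.09, "z": 0, "wx": 0, "wy": 0, "wz": -6, "hand": 0.3}, {"x": 0.08, "y": 0.14, "z": 0, "wx": 0, "wy": 0, "wz": -12, "hand": 0.3}, {"x": 0.11, "y": 0.19, "z": 0, "wx": 0, "wy": 0, "wz": -18, "hand": 0.3}, {"x": 0.14, "y": 0.24, "z": 0, "wx": 0, "wy": 0, "wz": -24.5, "hand": 0.3}, {"x": 0.17, "y": 0.29, "z": 0, "wx": 0, "wy": 0, "wz": -24.5, "hand": 0.3}, {"x": 0.19, "y": 0.34, "z": 0, "wx": 0, "wy": 0, "wz": -24.5, "hand": 0.3}, {"x": 0.2, "y": 0.364, "z": 0, "wx": 0, "wy": 0, "wz": -24.5, "hand": 0.3}, {"x": 0.2, "y": 0.364, "z": 0, "wx": 0, "wy": 0, "wz": -24.5, "hand": 0.3}])

```text
time: 7.92
tool_pos: [0.5318, 0.1703, 0.1641]
tool_rot: [-3.141, -0.004, 2.985]
contact_force: [-0.1, 0.0, -1.5]
opening: 0.0398
```

move_arm(deltas=[{"x": 0, "y": 0, "z": 0.04, "wx": 0, "wy": 0, "wz": 0, "hand": 0.3}, {"x": 0, "y": 0, "z": 0.07, "wx": 0, "wy": 0, "wz": 0, "hand": 0.3}, {"x": 0, "y": 0, "z": 0.08, "wx": 0, "wy": 0, "wz": 0, "hand": 0.3}, {"x": 0, "y": 0, "z": 0.08, "wx": 0, "wy": 0, "wz": 0, "hand": 0.3}])

```text
time: 8.43
tool_pos: [0.5326, 0.167, 0.0857]
tool_rot: [-3.141, -0.002, 2.98]
contact_force: [0.2, -0.4, -1.3]
opening: 0.0396
```

Run:
```python
from h import *
st();d(.535,.166,.08,170.8)
b=viewer.read_camera("scene")[:,:,::-1].copy();a=viewer.read_camera("top")[:,:,::-1].copy()
cv2.imwrite("pics/raw_s4.png",b);cv2.imwrite("pics/raw_t4.png",a)
s=monitor.observe()["tool_pos"]
for far,dz in((1,.008-.016),(0,-.016)): print(circ(b,"scene",s[0],s[1],s[2]+dz,.055,far,180))
cv2.imwrite("pics/v4.png",np.hstack([cv2.resize(a[170:270,150:250],(400,400),interpolation=2),cv2.resize(b[140:240,180:280],(400,400),interpolation=2)]))
```

```text
t 8.43 pos [0.5326 0.167  0.0857] rpy [-1.7996e+02 -1.0000e-01  1.7074e+02] F [ 0.2 -0.4 -1.3] open 0.0396
delta x -0.0025 y -0.0006 z 0.0057 wz -0.06
(array([0.52513028, 0.15189269]), np.float64(0.0036900644767804934), np.float64(0.0008041842800209781), 40)
(array([0.52671752, 0.16063396]), np.float64(0.004258368312875879), np.float64(0.00021731663930027096), 56)
```

View pics/v4.png

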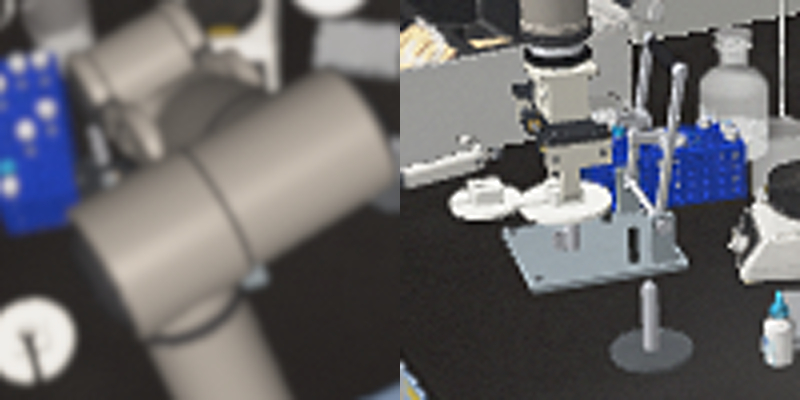

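move_arm(deltas=[{"x": -0.0025, "y": 0, "z": 0.002, "wx": 0, "wy": 0, "wz": 0, "hand": 0.3}, {"x": -0.0025, "y": 0, "z": 0.007, "wx": 0, "wy": 0, "wz": 0, "hand": 0.3}, {"x": -0.0025, "y": 0, "z": 0.012, "wx": 0, "wy": 0, "wz": 0, "hand": 0.3}, {"x": -0.0025, "y": 0, "z": 0.012, "wx": 0, "wy": 0, "wz": 0, "hand": 0.3}])

```text
time: 9.02
tool_pos: [0.5353, 0.1673, 0.074]
tool_rot: [-3.141, -0.001, 2.981]
contact_force: [0.3, -0.5, -1.2]
opening: 0.0396
```

Run:
```python
from h import *
s=monitor.observe();st();print(s["torque"])
b=viewer.read_camera("scene")[:,:,::-1].copy()
c=cv2.resize(b[165:225,190:270],(800,600),interpolation=2); cv2.imwrite("pics/v5.png",c)
```

```text
t 9.03 pos [0.5353 0.1673 0.074 ] rpy [-1.7999e+02 -3.0000e-02  1.7079e+02] F [ 0.3 -0.5 -1.2] open 0.0396
[ 0.00651257  0.00736876 -0.00304349]
```

View pics/v5.png

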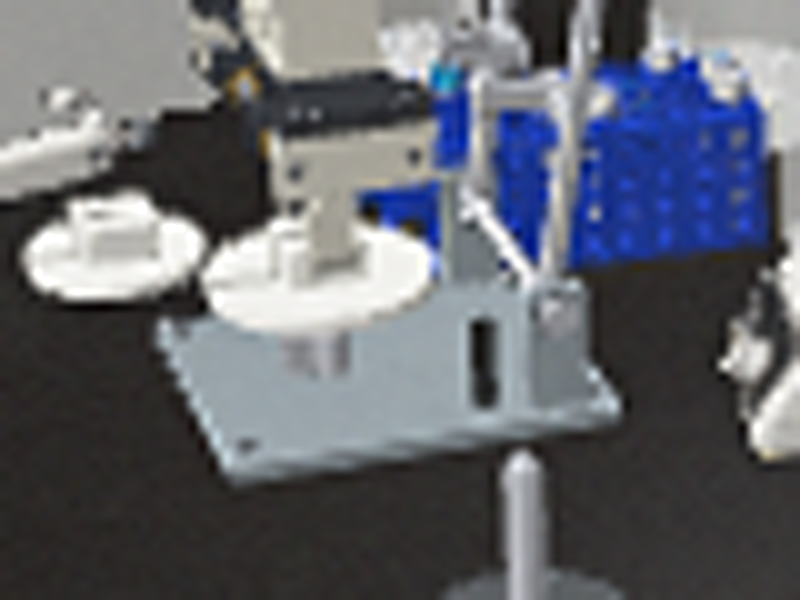

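Run:
```python
from h import *
b=viewer.read_camera("scene")[:,:,::-1].copy()
s=monitor.observe()["tool_pos"];g=b.min(2).astype(int)
for z in(.058,.066,.012,.03,.05): print(z,np.round(proj("scene",(s[0],s[1],z)),2))
print("disc rows")
for r in(191,193,195): print(r,g[r,206:238])
print("post rows")
for r in range(198,205): print(r,g[r,214:232])
f=s[:2]+.024*np.array([-np.cos(np.radians(-9.2)),-np.sin(np.radians(-9.2))]); print("fin edge at z .012", proj("scene",(*f,.012)))
print("sp rows");
for r in range(208,226,4): print(r,g[r,234:250])
```

```text
0.058 [221.67 192.05]
0.066 [221.58 190.51]
0.012 [222.2  200.81]
0.03 [222.  197.4]
0.05 [221.76 193.59]
disc rows
191 [242 244 205 163 117 250 244 240 238 239 241 195 228 190 181 130 111 114
 119 129 190 243 239 238 238 239 242 148 163 113 114 113]
193 [169  95  94  23 165 188 182 203 218 217 232 241 236 210 186 210 209 223
 222 233 242 239 239 239 240 242 196 129 142 135 132 149]
195 [ 34  36  37  33  21 238 236 239 238 237 238 239 238 239 239 239 239 239
 239 240 240 241 211 210 153 143 116 156 154 154 155 156]
post rows
198 [143 143 169 169 164 180 174 187 190 146 125 153 152 153 153 153 155 154]
199 [152 151 146 149 147 134 131 156 170 134 110 157 153 154 154 157 154 156]
200 [152 152 152 153 161 134 134 158 171 137 110 158 155 157 156 154 156 153]
201 [152 153 154 155 152 136 134 148 173 136 114 156 156 154 153 152 155 156]
202 [152 156 151 153 155 151 144 129 168 142 138 157 155 153 153 154 153 153]
203 [156 152 153 153 152 154 153 154 152 156 155 154 153 154 152 153 155 154]
204 [153 155 154 154 154 153 152 154 155 155 152 153 152 153 153 155 155 153]
fin edge at z .012 (np.float64(217.29969153607237), np.float64(201.57886971299806))
sp rows
208 [136 119 112 110 111 113 109 112 113  90  69  58  45  39  37  38]
212 [ 42  41  44  44  44  34 146 190 165 142  69  42  42  44  47  48]
216 [ 45  43  44  44  42  42 101 184 158 133  92  41  44  47  50  48]
220 [ 43  43  41  42  42  35  96 187 160 132  90  42  44  47  50  48]
224 [ 75  95  97  94  92  90 103 186 164 130 111  87  91  91  93  93]
```

move_arm(deltas=[{"x": -0.002, "y": 0, "z": 0.0, "wx": 0, "wy": 0, "wz": 0, "hand": 0.3}, {"x": -0.002, "y": 0, "z": 0.004, "wx": 0, "wy": 0, "wz": 0, "hand": 0.3}, {"x": -0.002, "y": 0, "z": 0.008, "wx": 0, "wy": 0, "wz": 0, "hand": 0.3}, {"x": -0.002, "y": 0, "z": 0.012, "wx": 0, "wy": 0, "wz": 0, "hand": 0.3}, {"x": -0.002, "y": 0, "z": 0.012, "wx": 0, "wy": 0, "wz": 0, "hand": 0.3}])

```text
time: 9.75
tool_pos: [0.5371, 0.167, 0.0619]
tool_rot: [-3.141, -0.001, 2.981]
contact_force: [-0.3, -0.5, -0.5]
opening: 0.0396
```

Run:
```python
from h import *
s=monitor.observe();st();print(s["torque"])
```

```text
t 9.75 pos [0.5371 0.167  0.0619] rpy [-1.7999e+02 -5.0000e-02  1.7078e+02] F [-0.3 -0.5 -0.5] open 0.0396
[-0.02786926 -0.03309068  0.049452  ]
```

move_arm(deltas=[{"x": 0, "y": 0, "z": 0.004, "wx": 0, "wy": 0, "wz": 0, "hand": 0.3}, {"x": 0, "y": 0, "z": 0.008, "wx": 0, "wy": 0, "wz": 0, "hand": 0.3}, {"x": 0, "y": 0, "z": 0.012, "wx": 0, "wy": 0, "wz": 0, "hand": 0.3}, {"x": 0, "y": 0, "z": 0.015, "wx": 0, "wy": 0, "wz": 0, "hand": 0.3}, {"x": 0, "y": 0, "z": 0.015, "wx": 0, "wy": 0, "wz": 0, "hand": 0.3}])

```text
time: 10.38
tool_pos: [0.5373, 0.167, 0.0471]
tool_rot: [-3.142, -0.001, 2.981]
contact_force: [0.1, 0.6, -2.7]
opening: 0.04
```

Run:
```python
from h import *
s=monitor.observe();st();print(s["torque"])
```

```text
t 10.38 pos [0.5373 0.167  0.0471] rpy [-1.8000e+02 -3.0000e-02  1.7079e+02] F [ 0.1  0.6 -2.7] open 0.0400
[-0.02093509 -0.02053831 -0.00952487]
```

move_arm(deltas=[{"x": 0, "y": 0, "z": 0.004, "wx": 0, "wy": 0, "wz": 0, "hand": 0.3}, {"x": 0, "y": 0, "z": 0.008, "wx": 0, "wy": 0, "wz": 0, "hand": 0.3}, {"x": 0, "y": 0, "z": 0.012, "wx": 0, "wy": 0, "wz": 0, "hand": 0.3}, {"x": 0, "y": 0, "z": 0.016, "wx": 0, "wy": 0, "wz": 0, "hand": 0.3}, {"x": 0, "y": 0, "z": 0.0185, "wx": 0, "wy": 0, "wz": 0, "hand": 0.3}, {"x": 0, "y": 0, "z": 0.0185, "wx": 0, "wy": 0, "wz": 0, "hand": 0.3}, {"x": 0, "y": 0, "z": 0.0185, "wx": 0, "wy": 0, "wz": 0, "hand": 0.3}])

```text
time: 11.25
tool_pos: [0.5375, 0.167, 0.029]
tool_rot: [3.141, 0.0, 2.981]
contact_force: [-0.2, -0.5, -2.2]
opening: 0.0397
```

Run:
```python
from h import *
s=monitor.observe();st();print(s["torque"])
b=viewer.read_camera("scene")[:,:,::-1].copy()
c=cv2.resize(b[165:225,190:270],(800,600),interpolation=2); cv2.imwrite("pics/v6.png",c)
```

```text
t 11.25 pos [0.5375 0.167  0.029 ] rpy [1.7999e+02 1.0000e-02 1.7079e+02] F [-0.2 -0.5 -2.2] open 0.0397
[-0.01658013 -0.05953884 -0.03963467]
```

View pics/v6.png

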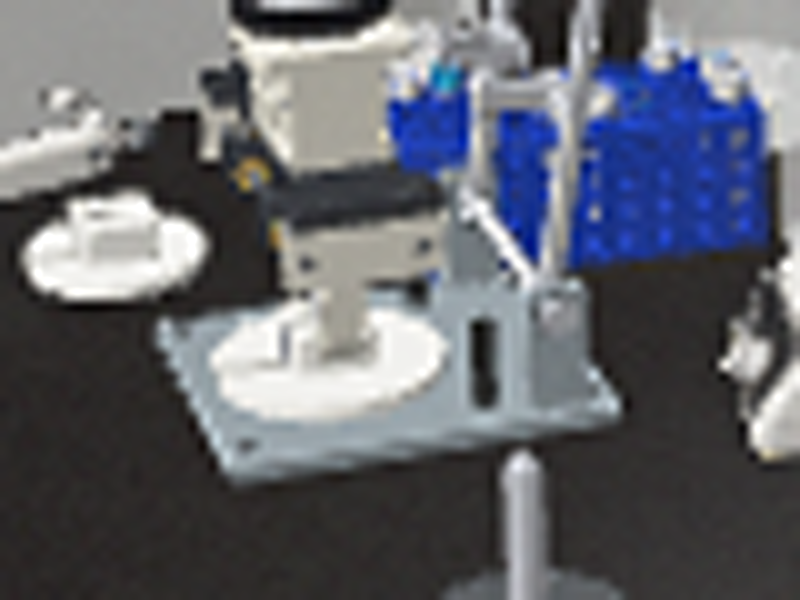

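move_arm(deltas=[{"x": 0, "y": 0, "z": 0, "wx": 0, "wy": 0, "wz": 0, "hand": 1}, {"x": 0, "y": 0, "z": 0, "wx": 0, "wy": 0, "wz": 0, "hand": 1}, {"x": 0, "y": 0, "z": -0.03, "wx": 0, "wy": 0, "wz": 0, "hand": 1}, {"x": 0, "y": 0, "z": -0.08, "wx": 0, "wy": 0, "wz": 0, "hand": 1}, {"x": 0, "y": 0, "z": -0.14, "wx": 0, "wy": 0, "wz": 0, "hand": 1}, {"x": 0, "y": 0, "z": -0.2, "wx": 0, "wy": 0, "wz": 0, "hand": 1}, {"x": 0, "y": 0, "z": -0.26, "wx": 0, "wy": 0, "wz": 0, "hand": 1}, {"x": 0, "y": 0, "z": -0.275, "wx": 0, "wy": 0, "wz": 10, "hand": 1}])

```text
time: 12.3
tool_pos: [0.5387, 0.1673, 0.309]
tool_rot: [3.137, 0.008, 2.803]
contact_force: [-0.5, -0.5, -0.6]
opening: 0.0917
```

Run:
```python
from h import *
st();d(.657,.1475,.31,80.8)
```

```text
t 12.30 pos [0.5387 0.1673 0.309 ] rpy [179.75   0.43 160.58] F [-0.5 -0.5 -0.6] open 0.0917
delta x -0.1182 y 0.0207 z -0.0010 wz 79.78
```

move_arm(deltas=[{"x": -0.02, "y": 0.004, "z": -0.01, "wx": 0, "wy": 0, "wz": 10, "hand": 1}, {"x": -0.04, "y": 0.008, "z": -0.01, "wx": 0, "wy": 0, "wz": 20, "hand": 1}, {"x": -0.06, "y": 0.012, "z": -0.01, "wx": 0, "wy": 0, "wz": 30, "hand": 1}, {"x": -0.08, "y": 0.016, "z": -0.01, "wx": 0, "wy": 0, "wz": 40, "hand": 1}, {"x": -0.1, "y": 0.02, "z": -0.01, "wx": 0, "wy": 0, "wz": 50, "hand": 1}, {"x": -0.118, "y": 0.0207, "z": -0.01, "wx": 0, "wy": 0, "wz": 60, "hand": 1}, {"x": -0.118, "y": 0.0207, "z": -0.01, "wx": 0, "wy": 0, "wz": 70, "hand": 1}, {"x": -0.118, "y": 0.0207, "z": -0.01, "wx": 0, "wy": 0, "wz": 79.8, "hand": 1}])

```text
time: 13.3
tool_pos: [0.6558, 0.1475, 0.3136]
tool_rot: [-3.141, -0.0, 1.408]
contact_force: [0.5, 0.2, 0.5]
opening: 0.092
```

Run:
```python
from h import *
st();d(.657,.1475,.222,80.8)
b=viewer.read_camera("scene")[:,:,::-1].copy();a=viewer.read_camera("top")[:,:,::-1].copy()
cv2.imwrite("pics/v7.png",np.hstack([cv2.resize(a[140:240,150:250],(400,400),interpolation=2),cv2.resize(b[110:210,180:280],(400,400),interpolation=2)]))
```

```text
t 13.30 pos [0.6558 0.1475 0.3136] rpy [-179.98   -0.     80.65] F [0.5 0.2 0.5] open 0.0920
delta x 0.0001 y 0.0012 z 0.0916 wz -0.15
```

View pics/v7.png

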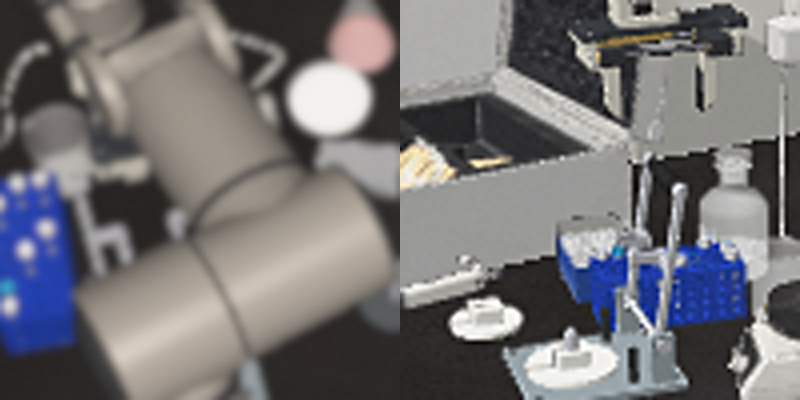

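move_arm(deltas=[{"x": 0, "y": 0.001, "z": 0.04, "wx": 0, "wy": 0, "wz": 0, "hand": 1}, {"x": 0, "y": 0.001, "z": 0.07, "wx": 0, "wy": 0, "wz": 0, "hand": 1}, {"x": 0, "y": 0.001, "z": 0.09, "wx": 0, "wy": 0, "wz": 0, "hand": 1}, {"x": 0, "y": 0.001, "z": 0.092, "wx": 0, "wy": 0, "wz": 0, "hand": 0.5}, {"x": 0, "y": 0.001, "z": 0.092, "wx": 0, "wy": 0, "wz": 0, "hand": 0.12}, {"x": 0, "y": 0.001, "z": 0.092, "wx": 0, "wy": 0, "wz": 0, "hand": 0.12}, {"x": 0, "y": 0.001, "z": 0.092, "wx": 0, "wy": 0, "wz": 0, "hand": 0.12}, {"x": 0, "y": 0.001, "z": 0.092, "wx": 0, "wy": 0, "wz": 0, "hand": 0.12}], grip_force=25)

```text
time: 14.4
tool_pos: [0.6568, 0.1476, 0.2224]
tool_rot: [3.141, -0.0, 1.414]
contact_force: [-0.4, 0.7, -0.3]
opening: 0.0467
```

move_arm(deltas=[{"x": 0, "y": 0, "z": 0, "wx": 0, "wy": 0, "wz": 0, "hand": 0.12}, {"x": 0, "y": 0, "z": 0, "wx": 0, "wy": 0, "wz": 0, "hand": 0.12}, {"x": 0, "y": 0, "z": 0, "wx": 0, "wy": 0, "wz": 0, "hand": 0.12}, {"x": 0, "y": 0, "z": 0, "wx": 0, "wy": 0, "wz": 0, "hand": 0.12}])

```text
time: 14.9
tool_pos: [0.6571, 0.1475, 0.2221]
tool_rot: [3.14, -0.0, 1.413]
contact_force: [2.0, 0.6, 0.0]
opening: 0.0173
```

```bash
cat >> h.py <<'E'
def arc(th0=0,th1=1.745,n=14):
    """handle path relative to its rest, in tool axes (tool yaw = nest yaw+90: tool y = nest x, z down)"""
    r=.18;a0=np.radians(80)
    for t in np.linspace(th0,th1,n+1)[1:]:
        print("th %.2f y %.4f z %.4f"%(t,r*np.cos(a0+t)-r*np.cos(a0+th0),-(r*np.sin(a0+t)-r*np.sin(a0+th0))))
E
python3 - <<'E'
from h import *
st();arc(0,1.745,16)
E
```

```text
t 14.90 pos [0.6571 0.1475 0.2221] rpy [ 1.7993e+02 -2.0000e-02  8.0980e+01] F [2.  0.6 0. ] open 0.0173
th 0.11 y -0.0195 z -0.0023
th 0.22 y -0.0391 z -0.0026
th 0.33 y -0.0586 z -0.0006
th 0.44 y -0.0778 z 0.0034
th 0.55 y -0.0965 z 0.0095
th 0.65 y -0.1144 z 0.0176
th 0.76 y -0.1312 z 0.0276
th 0.87 y -0.1469 z 0.0394
th 0.98 y -0.1613 z 0.0528
th 1.09 y -0.1740 z 0.0677
th 1.20 y -0.1851 z 0.0839
th 1.31 y -0.1944 z 0.1012
th 1.42 y -0.2017 z 0.1194
th 1.53 y -0.2070 z 0.1383
th 1.64 y -0.2102 z 0.1576
th 1.75 y -0.2113 z 0.1772
```

move_arm(deltas=[{"x": 0, "y": -0.0195, "z": -0.0023, "wx": 0, "wy": 0, "wz": 0, "hand": 0.12}, {"x": 0, "y": -0.039, "z": -0.0026, "wx": 0, "wy": 0, "wz": 0, "hand": 0.12}, {"x": 0, "y": -0.0586, "z": -0.0006, "wx": 0, "wy": 0, "wz": 0, "hand": 0.12}, {"x": 0, "y": -0.0778, "z": 0.0034, "wx": 0, "wy": 0, "wz": 0, "hand": 0.12}, {"x": 0, "y": -0.0965, "z": 0.0095, "wx": 0, "wy": 0, "wz": 0, "hand": 0.12}, {"x": 0, "y": -0.1144, "z": 0.0176, "wx": 0, "wy": 0, "wz": 0, "hand": 0.12}, {"x": 0, "y": -0.1312, "z": 0.0276, "wx": 0, "wy": 0, "wz": 0, "hand": 0.12}, {"x": 0, "y": -0.1469, "z": 0.0394, "wx": 0, "wy": 0, "wz": 0, "hand": 0.12}])

```text
time: 15.9
tool_pos: [0.5132, 0.171, 0.1838]
tool_rot: [3.135, -0.002, 1.414]
contact_force: [5.5, 1.7, 2.9]
opening: 0.0175
```

Run:
```python
from h import *
st();arc(.8725,1.745,8)
```

```text
t 15.90 pos [0.5132 0.171  0.1838] rpy [ 1.7965e+02 -1.3000e-01  8.0990e+01] F [5.5 1.7 2.9] open 0.0175
th 0.98 y -0.0143 z 0.0134
th 1.09 y -0.0271 z 0.0283
th 1.20 y -0.0382 z 0.0445
th 1.31 y -0.0474 z 0.0618
th 1.42 y -0.0548 z 0.0800
th 1.53 y -0.0600 z 0.0989
th 1.64 y -0.0632 z 0.1183
th 1.75 y -0.0643 z 0.1378
```

move_arm(deltas=[{"x": 0, "y": -0.0143, "z": 0.0134, "wx": 0, "wy": 0, "wz": 0, "hand": 0.12}, {"x": 0, "y": -0.0271, "z": 0.0283, "wx": 0, "wy": 0, "wz": 0, "hand": 0.12}, {"x": 0, "y": -0.0382, "z": 0.0445, "wx": 0, "wy": 0, "wz": 0, "hand": 0.12}, {"x": 0, "y": -0.0474, "z": 0.0618, "wx": 0, "wy": 0, "wz": 0, "hand": 0.12}, {"x": 0, "y": -0.0548, "z": 0.08, "wx": 0, "wy": 0, "wz": 0, "hand": 0.12}, {"x": 0, "y": -0.06, "z": 0.0989, "wx": 0, "wy": 0, "wz": 0, "hand": 0.12}, {"x": 0, "y": -0.0632, "z": 0.1183, "wx": 0, "wy": 0, "wz": 0, "hand": 0.12}, {"x": 0, "y": -0.0643, "z": 0.1378, "wx": 0, "wy": 0, "wz": 0, "hand": 0.12}])

```text
time: 16.9
tool_pos: [0.4499, 0.1814, 0.0455]
tool_rot: [3.137, -0.002, 1.414]
contact_force: [3.3, 0.5, 7.2]
opening: 0.0174
```

move_arm(deltas=[{"x": 0, "y": 0, "z": 0.001, "wx": 0, "wy": 0, "wz": 0, "hand": 0.12}, {"x": 0, "y": 0, "z": 0.002, "wx": 0, "wy": 0, "wz": 0, "hand": 0.12}, {"x": 0, "y": 0, "z": 0.003, "wx": 0, "wy": 0, "wz": 0, "hand": 0.12}])

```text
time: 17.27
tool_pos: [0.4499, 0.1813, 0.0429]
tool_rot: [3.138, -0.002, 1.413]
contact_force: [2.2, 2.6, 6.1]
opening: 0.0171
```

Run:
```python
from h import *
st()
b=viewer.read_camera("scene")[:,:,::-1].copy()
c=cv2.resize(b[155:225,190:283],(800,600),interpolation=2); cv2.imwrite("pics/v8.png",c)
```

```text
t 17.27 pos [0.4499 0.1813 0.0429] rpy [ 1.7977e+02 -1.2000e-01  8.0990e+01] F [2.2 2.6 6.1] open 0.0171
```

View pics/v8.png

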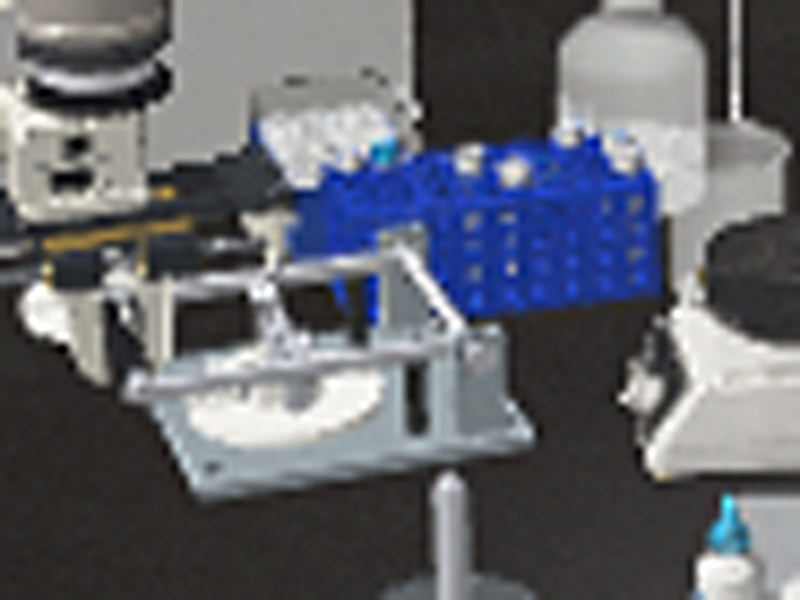

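move_arm(deltas=[{"x": 0, "y": 0, "z": 0.002, "wx": 0, "wy": 0, "wz": 0, "hand": 0.12}, {"x": 0, "y": 0, "z": 0.004, "wx": 0, "wy": 0, "wz": 0, "hand": 0.12}, {"x": 0, "y": 0, "z": 0.004, "wx": 0, "wy": 0, "wz": 0, "hand": 0.12}, {"x": 0, "y": 0, "z": 0.004, "wx": 0, "wy": 0, "wz": 0, "hand": 0.12}])

```text
time: 17.82
tool_pos: [0.4499, 0.1814, 0.0402]
tool_rot: [3.137, -0.002, 1.413]
contact_force: [-1.8, 0.3, 18.3]
opening: 0.0171
```

move_arm(deltas=[{"x": 0, "y": 0.0011, "z": -0.0265, "wx": 0, "wy": 0, "wz": 0, "hand": 0.12}, {"x": 0, "y": 0.0043, "z": -0.0459, "wx": 0, "wy": 0, "wz": 0, "hand": 0.12}, {"x": 0, "y": 0.0095, "z": -0.0648, "wx": 0, "wy": 0, "wz": 0, "hand": 0.12}, {"x": 0, "y": 0.0169, "z": -0.083, "wx": 0, "wy": 0, "wz": 0, "hand": 0.12}, {"x": 0, "y": 0.0261, "z": -0.1003, "wx": 0, "wy": 0, "wz": 0, "hand": 0.12}, {"x": 0, "y": 0.0372, "z": -0.1165, "wx": 0, "wy": 0, "wz": 0, "hand": 0.12}, {"x": 0, "y": 0.05, "z": -0.1314, "wx": 0, "wy": 0, "wz": 0, "hand": 0.12}, {"x": 0, "y": 0.0643, "z": -0.1448, "wx": 0, "wy": 0, "wz": 0, "hand": 0.12}])

```text
time: 18.82
tool_pos: [0.5181, 0.1693, 0.1804]
tool_rot: [3.131, -0.001, 1.412]
contact_force: [30.5, -2.7, -38.7]
opening: 0.0173
```

move_arm(deltas=[{"x": 0, "y": 0.0157, "z": -0.0118, "wx": 0, "wy": 0, "wz": 0, "hand": 0.12}, {"x": 0, "y": 0.0325, "z": -0.0218, "wx": 0, "wy": 0, "wz": 0, "hand": 0.12}, {"x": 0, "y": 0.0504, "z": -0.0299, "wx": 0, "wy": 0, "wz": 0, "hand": 0.12}, {"x": 0, "y": 0.0691, "z": -0.036, "wx": 0, "wy": 0, "wz": 0, "hand": 0.12}, {"x": 0, "y": 0.0883, "z": -0.04, "wx": 0, "wy": 0, "wz": 0, "hand": 0.12}, {"x": 0, "y": 0.1078, "z": -0.042, "wx": 0, "wy": 0, "wz": 0, "hand": 0.12}, {"x": 0, "y": 0.1274, "z": -0.0417, "wx": 0, "wy": 0, "wz": 0, "hand": 0.12}, {"x": 0, "y": 0.146, "z": -0.0394, "wx": 0, "wy": 0, "wz": 0, "hand": 0.12}])

```text
time: 19.82
tool_pos: [0.6556, 0.1471, 0.2217]
tool_rot: [-3.139, 0.001, 1.413]
contact_force: [0.4, -0.3, 1.1]
opening: 0.0173
```

move_arm(deltas=[{"x": 0, "y": 0, "z": 0, "wx": 0, "wy": 0, "wz": 0, "hand": 1}, {"x": 0, "y": 0, "z": 0, "wx": 0, "wy": 0, "wz": 0, "hand": 1}, {"x": 0, "y": 0, "z": 0, "wx": 0, "wy": 0, "wz": 0, "hand": 1}, {"x": 0, "y": 0, "z": -0.04, "wx": 0, "wy": 0, "wz": 0, "hand": 1}, {"x": 0, "y": 0, "z": -0.09, "wx": 0, "wy": 0, "wz": 0, "hand": 1}, {"x": 0, "y": -0.03, "z": -0.09, "wx": 0, "wy": 0, "wz": -10, "hand": 1}, {"x": 0, "y": -0.06, "z": -0.09, "wx": 0, "wy": 0, "wz": -20, "hand": 1}, {"x": 0, "y": -0.1, "z": -0.09, "wx": 0, "wy": 0, "wz": -30, "hand": 1}])

```text
time: 20.82
tool_pos: [0.5557, 0.1635, 0.312]
tool_rot: [3.141, -0.0, 1.943]
contact_force: [0.0, 0.4, -0.1]
opening: 0.0903
```

Run:
```python
from h import *
st();d(.5375,.167,.12,170.8)
```

```text
t 20.82 pos [0.5557 0.1635 0.312 ] rpy [179.98  -0.   111.31] F [ 0.   0.4 -0.1] open 0.0903
delta x 0.0099 y -0.0157 z 0.1920 wz -59.49
```

move_arm(deltas=[{"x": 0.005, "y": -0.008, "z": 0, "wx": 0, "wy": 0, "wz": -10, "hand": 1}, {"x": 0.01, "y": -0.016, "z": 0, "wx": 0, "wy": 0, "wz": -20, "hand": 1}, {"x": 0.01, "y": -0.016, "z": 0.04, "wx": 0, "wy": 0, "wz": -30, "hand": 1}, {"x": 0.01, "y": -0.016, "z": 0.08, "wx": 0, "wy": 0, "wz": -40, "hand": 1}, {"x": 0.01, "y": -0.016, "z": 0.12, "wx": 0, "wy": 0, "wz": -50, "hand": 1}, {"x": 0.01, "y": -0.016, "z": 0.16, "wx": 0, "wy": 0, "wz": -59.5, "hand": 1}, {"x": 0.01, "y": -0.016, "z": 0.19, "wx": 0, "wy": 0, "wz": -59.5, "hand": 1}, {"x": 0.01, "y": -0.016, "z": 0.192, "wx": 0, "wy": 0, "wz": -59.5, "hand": 1}])

```text
time: 21.82
tool_pos: [0.5368, 0.1669, 0.1184]
tool_rot: [-3.14, -0.004, 2.976]
contact_force: [0.2, -0.5, 0.2]
opening: 0.0916
```

Run:
```python
from h import *
st();d(.5375,.167,.0285,170.8)
b=viewer.read_camera("scene")[:,:,::-1].copy(); cv2.imwrite("pics/raw_s9.png",b)
print(circ(b,"scene",.53,.162,.012,.055,0,200))
```

```text
t 21.82 pos [0.5368 0.1669 0.1184] rpy [-179.93   -0.24  170.49] F [ 0.2 -0.5  0.2] open 0.0916
delta x -0.0007 y 0.0002 z 0.0899 wz -0.31
(array([0.53182047, 0.16790163]), np.float64(0.0033730822967844563), np.float64(-0.0006371793370845068), 57)
```

move_arm(deltas=[{"x": -0.0007, "y": 0, "z": 0.04, "wx": 0, "wy": 0, "wz": -0.3, "hand": 1}, {"x": -0.0007, "y": 0, "z": 0.075, "wx": 0, "wy": 0, "wz": -0.3, "hand": 1}, {"x": -0.0007, "y": 0, "z": 0.09, "wx": 0, "wy": 0, "wz": -0.3, "hand": 1}, {"x": -0.0007, "y": 0, "z": 0.09, "wx": 0, "wy": 0, "wz": -0.3, "hand": 0.3}, {"x": -0.0007, "y": 0, "z": 0.09, "wx": 0, "wy": 0, "wz": -0.3, "hand": 0.3}, {"x": -0.0007, "y": 0, "z": 0.09, "wx": 0, "wy": 0, "wz": -0.3, "hand": 0.3}, {"x": -0.0007, "y": 0, "z": 0.09, "wx": 0, "wy": 0, "wz": -0.3, "hand": 0.3}, {"x": -0.0007, "y": 0, "z": 0.09, "wx": 0, "wy": 0, "wz": -0.3, "hand": 0.3}], grip_force=30)

```text
time: 22.88
tool_pos: [0.5393, 0.1669, 0.0303]
tool_rot: [3.141, 0.001, 2.981]
contact_force: [-0.3, -0.6, 1.1]
opening: 0.0467
```

move_arm(deltas=[{"x": 0, "y": 0, "z": 0, "wx": 0, "wy": 0, "wz": 0, "hand": 0.3}, {"x": 0, "y": 0, "z": 0, "wx": 0, "wy": 0, "wz": 0, "hand": 0.3}, {"x": 0, "y": 0, "z": 0, "wx": 0, "wy": 0, "wz": 0, "hand": 0.3}])

```text
time: 23.25
tool_pos: [0.5393, 0.1669, 0.0301]
tool_rot: [3.141, 0.0, 2.981]
contact_force: [0.3, -0.3, 2.6]
opening: 0.0395
```

Run:
```python
from h import *
st();d(.5195,-.095,.17,170.8)
```

```text
t 23.25 pos [0.5393 0.1669 0.0301] rpy [1.7999e+02 1.0000e-02 1.7079e+02] F [ 0.3 -0.3  2.6] open 0.0395
delta x -0.0224 y -0.2617 z -0.1399 wz -0.01
```

move_arm(deltas=[{"x": 0, "y": 0, "z": -0.02, "wx": 0, "wy": 0, "wz": 0, "hand": 0.3}, {"x": 0, "y": 0, "z": -0.05, "wx": 0, "wy": 0, "wz": 0, "hand": 0.3}, {"x": 0, "y": 0, "z": -0.1, "wx": 0, "wy": 0, "wz": 0, "hand": 0.3}, {"x": 0, "y": -0.02, "z": -0.14, "wx": 0, "wy": 0, "wz": 0, "hand": 0.3}, {"x": -0.005, "y": -0.06, "z": -0.14, "wx": 0, "wy": 0, "wz": 0, "hand": 0.3}, {"x": -0.01, "y": -0.11, "z": -0.14, "wx": 0, "wy": 0, "wz": 0, "hand": 0.3}, {"x": -0.02, "y": -0.16, "z": -0.14, "wx": 0, "wy": 0, "wz": 0, "hand": 0.3}, {"x": -0.022, "y": -0.21, "z": -0.12, "wx": 0, "wy": 0, "wz": 0, "hand": 0.3}])

```text
time: 24.25
tool_pos: [0.5282, -0.0458, 0.1506]
tool_rot: [-3.141, 0.003, 2.981]
contact_force: [0.9, -0.3, -2.8]
opening: 0.0396
```

Run:
```python
from h import *
st();d(.5228,-.0945,.112,170.8)
```

```text
t 24.25 pos [ 0.5282 -0.0458  0.1506] rpy [-179.99    0.2   170.8 ] F [ 0.9 -0.3 -2.8] open 0.0396
delta x -0.0024 y -0.0490 z 0.0386 wz -0.00
```

move_arm(deltas=[{"x": -0.002, "y": -0.03, "z": 0.01, "wx": 0, "wy": 0, "wz": 0, "hand": 0.3}, {"x": -0.002, "y": -0.051, "z": 0.02, "wx": 0, "wy": 0, "wz": 0, "hand": 0.3}, {"x": -0.002, "y": -0.051, "z": 0.036, "wx": 0, "wy": 0, "wz": 0, "hand": 0.3}, {"x": -0.002, "y": -0.051, "z": 0.036, "wx": 0, "wy": 0, "wz": 0, "hand": 0.3}, {"x": -0.002, "y": -0.051, "z": 0.036, "wx": 0, "wy": 0, "wz": 0, "hand": 0.3}])

```text
time: 24.88
tool_pos: [0.5213, -0.0944, 0.1142]
tool_rot: [3.141, 0.0, 2.981]
contact_force: [0.0, 0.6, -3.2]
opening: 0.04
```

Run:
```python
from h import *
st();d(.5228,-.0945,.10,170.8)
b=viewer.read_camera("scene")[:,:,::-1].copy(); cv2.imwrite("pics/raw_s10.png",b)
s=monitor.observe()["tool_pos"];g=b.min(2).astype(int)
c=s[:2]+[-.0018,.0003]
print("near fit",circ(b,"scene",c[0],c[1],s[2]-.018,.055,0,130),"true",c)
for z in(s[2]-.01,.008,.06): print(z,np.round(proj("scene",(*c,z)),2))
u,v=proj("scene",(*c,s[2]-.01)); v=int(round(v))
for r in range(v-2,v+4): print(r,g[r,222:262])
print("post");
for r in range(214,232,2): print(r,g[r,234:252])
```

```text
t 24.88 pos [ 0.5213 -0.0944  0.1142] rpy [1.7999e+02 1.0000e-02 1.7081e+02] F [ 0.   0.6 -3.2] open 0.0400
delta x -0.0015 y 0.0002 z 0.0142 wz 0.01
near fit (array([ 0.51433756, -0.10013965]), np.float64(0.0023809479154337674), np.float64(6.946347201138298e-05), 54) true [ 0.51964225 -0.09409463]
0.10438967917058914 [242.13 205.39]
0.008 [242.91 225.7 ]
0.06 [242.5  214.86]
203 [151 155 156 154 153 151 150 151 151 156 219 243 241 240 237 186 203 213
 192 203 222 144 150 150 146 198 244 241 243 246 253 165  50  36  42  43
  45  45  47  43]
204 [155 155 151 152 153 154 153 149 193 234 242 239 238 239 236 185 233 243
 243 234 227 143 149 151 144 192 243 239 238 239 241 250 166  53  40  43
  42  43  44  48]
205 [151 152 154 152 156 152 150 158 244 241 238 238 238 239 236 199 223 229
 178 181 212 136 131 130 118 120 224 239 238 237 238 241 250 160  34  43
  47  47  45  45]
206 [155 155 156 153 154 153 149 234 242 239 239 238 238 239 241 198 222 219
 180 182 146 114 117 115 133 154 224 239 237 237 237 238 244 216  38  44
  48  46  47  48]
207 [156 153 152 153 156 155 148 232 241 239 239 
[... 275 characters left out ...]
47  47  45]
post
214 [ 30  27  81 135 127 180 170 210 196 185 128 108 107  31  35  41  43  43]
216 [ 45  46  43  43  41  37 101 183 158 132  91  39  42  47  47  42  46  47]
218 [ 42  43  44  42  40  38  98 184 160 133  91  37  45  46  48  47  50  45]
220 [ 43  42  41  43  43  37  97 186 161 132  92  39  42  46  47  50  49  49]
222 [ 46  45  47  50  72  65  93 189 160 131 117 107  79  85  62  50  54  50]
224 [ 72  97  95  93  93  92 103 185 163 131 112  88  93  93  94  93  95 102]
226 [ 93  90  91  89  90  90  99 185 166 130 110  86  90  90  90  93  93  94]
228 [93 93 94 93 92 90 89 88 89 88 88 91 90 90 88 90 92 90]
230 [100  95  91  93  95  92  93  93  91  93  91  92  94  90  93  82  76  64]
```

move_arm(deltas=[{"x": -0.001, "y": 0.0028, "z": 0.003, "wx": 0, "wy": 0, "wz": 0, "hand": 0.3}, {"x": -0.001, "y": 0.0028, "z": 0.009, "wx": 0, "wy": 0, "wz": 0, "hand": 0.3}, {"x": -0.001, "y": 0.0028, "z": 0.014, "wx": 0, "wy": 0, "wz": 0, "hand": 0.3}, {"x": -0.001, "y": 0.0028, "z": 0.018, "wx": 0, "wy": 0, "wz": 0, "hand": 0.3}, {"x": -0.001, "y": 0.0028, "z": 0.018, "wx": 0, "wy": 0, "wz": 0, "hand": 0.3}])

```text
time: 25.55
tool_pos: [0.5223, -0.092, 0.0954]
tool_rot: [3.141, -0.001, 2.981]
contact_force: [0.6, 0.1, -2.7]
opening: 0.0398
```

Run:
```python
from h import *
s=monitor.observe();st();print(s["torque"])
```

```text
t 25.55 pos [ 0.5223 -0.092   0.0954] rpy [ 1.7999e+02 -5.0000e-02  1.7078e+02] F [ 0.6  0.1 -2.7] open 0.0398
[-0.02520358  0.0019365  -0.02052365]
```

Underside ≈ 0.077, 8 mm past the tip with no contact; go on.

move_arm(deltas=[{"x": 0, "y": 0, "z": 0.005, "wx": 0, "wy": 0, "wz": 0, "hand": 0.3}, {"x": 0, "y": 0, "z": 0.01, "wx": 0, "wy": 0, "wz": 0, "hand": 0.3}, {"x": 0, "y": 0, "z": 0.015, "wx": 0, "wy": 0, "wz": 0, "hand": 0.3}, {"x": 0, "y": 0, "z": 0.02, "wx": 0, "wy": 0, "wz": 0, "hand": 0.3}, {"x": 0, "y": 0, "z": 0.02, "wx": 0, "wy": 0, "wz": 0, "hand": 0.3}])

```text
time: 26.18
tool_pos: [0.5223, -0.0919, 0.0754]
tool_rot: [3.141, -0.001, 2.981]
contact_force: [0.1, -0.0, -0.9]
opening: 0.0399
```

Run:
```python
from h import *
s=monitor.observe();st();print(s["torque"])
```

```text
t 26.18 pos [ 0.5223 -0.0919  0.0754] rpy [ 1.7999e+02 -6.0000e-02  1.7079e+02] F [ 0.1 -0.  -0.9] open 0.0399
[ 0.03279505  0.06131928 -0.03069683]
```

Run:
```python
from h import *
b=viewer.read_camera("scene")[:,:,::-1].copy(); cv2.imwrite("pics/raw_s11.png",b)
s=monitor.observe()["tool_pos"]; c=s[:2]+[-.0018,.0003]
for off in(.018,.012,.006): print(off,circ(b,"scene",c[0],c[1],s[2]-off,.055,0,130),"true",c)
print(monitor.observe()["contact_force"])
```

```text
0.018 (array([ 0.51548956, -0.09811726]), np.float64(0.002045284535283943), np.float64(7.368949624304982e-05), 55) true [ 0.52064314 -0.09167021]
0.012 (array([ 0.51096162, -0.10792095]), np.float64(0.002092209804669029), np.float64(1.3975382910692204e-05), 55) true [ 0.52064314 -0.09167021]
0.006 (array([ 0.50645926, -0.11779177]), np.float64(0.0021604536522182214), np.float64(-4.007523470004074e-05), 55) true [ 0.52064314 -0.09167021]
[-0.90700445 -0.39613875 -1.05522459]
```

move_arm(deltas=[{"x": 0, "y": 0, "z": 0.006, "wx": 0, "wy": 0, "wz": 0, "hand": 0.3}, {"x": 0, "y": 0, "z": 0.012, "wx": 0, "wy": 0, "wz": 0, "hand": 0.3}, {"x": 0, "y": 0, "z": 0.018, "wx": 0, "wy": 0, "wz": 0, "hand": 0.3}, {"x": 0, "y": 0, "z": 0.024, "wx": 0, "wy": 0, "wz": 0, "hand": 0.3}, {"x": 0, "y": 0, "z": 0.024, "wx": 0, "wy": 0, "wz": 0, "hand": 0.3}])

```text
time: 26.85
tool_pos: [0.5222, -0.0919, 0.0513]
tool_rot: [3.141, -0.001, 2.981]
contact_force: [-0.3, -0.4, -1.8]
opening: 0.0397
```

move_arm(deltas=[{"x": 0, "y": 0, "z": 0.006, "wx": 0, "wy": 0, "wz": 0, "hand": 0.3}, {"x": 0, "y": 0, "z": 0.012, "wx": 0, "wy": 0, "wz": 0, "hand": 0.3}, {"x": 0, "y": 0, "z": 0.018, "wx": 0, "wy": 0, "wz": 0, "hand": 0.3}, {"x": 0, "y": 0, "z": 0.023, "wx": 0, "wy": 0, "wz": 0, "hand": 0.3}, {"x": 0, "y": 0, "z": 0.0235, "wx": 0, "wy": 0, "wz": 0, "hand": 0.3}, {"x": 0, "y": 0, "z": 0.0235, "wx": 0, "wy": 0, "wz": 0, "hand": 0.3}])

```text
time: 27.6
tool_pos: [0.5226, -0.092, 0.0284]
tool_rot: [3.142, 0.0, 2.981]
contact_force: [0.4, 0.6, -2.4]
opening: 0.0397
```

Run:
```python
from h import *
st()
b=viewer.read_camera("scene")[:,:,::-1].copy(); cv2.imwrite("pics/raw_s12.png",b)
s=monitor.observe()["tool_pos"]; c=s[:2]+[-.0018,.0003]
print(circ(b,"scene",c[0]-.005,c[1]-.006,s[2]-.018,.055,0,130),"true",c)
```

```text
t 27.60 pos [ 0.5226 -0.092   0.0284] rpy [1.8000e+02 1.0000e-02 1.7079e+02] F [ 0.4  0.6 -2.4] open 0.0397
(array([ 0.51599428, -0.09764642]), np.float64(0.0013254461603689866), np.float64(-0.0004140968830191986), 57) true [ 0.5208686  -0.09173332]
```

move_arm(deltas=[{"x": 0, "y": 0, "z": 0, "wx": 0, "wy": 0, "wz": 0, "hand": 1}, {"x": 0, "y": 0, "z": 0, "wx": 0, "wy": 0, "wz": 0, "hand": 1}, {"x": 0, "y": 0, "z": -0.03, "wx": 0, "wy": 0, "wz": 0, "hand": 1}, {"x": 0, "y": 0, "z": -0.08, "wx": 0, "wy": 0, "wz": 0, "hand": 1}, {"x": 0, "y": 0, "z": -0.14, "wx": 0, "wy": 0, "wz": 0, "hand": 1}, {"x": 0, "y": 0, "z": -0.2, "wx": 0, "wy": 0, "wz": 0, "hand": 1}, {"x": 0, "y": 0.04, "z": -0.26, "wx": 0, "wy": 0, "wz": 0, "hand": 1}, {"x": 0.01, "y": 0.09, "z": -0.26, "wx": 0, "wy": 0, "wz": 0, "hand": 1}])

```text
time: 28.65
tool_pos: [0.5289, -0.0019, 0.2928]
tool_rot: [3.142, 0.009, 2.978]
contact_force: [0.2, 0.5, 0.4]
opening: 0.0917
```

Run:
```python
from h import *
st()
b=viewer.read_camera("scene")[:,:,::-1].copy(); cv2.imwrite("pics/raw_s13.png",b)
a=viewer.read_camera("top")[:,:,::-1].copy(); cv2.imwrite("pics/raw_t13.png",a)
print("mid",circ(b,"scene",.4956,.3572,0,.046,0,140),circ(b,"scene",.4975,.356,.008,.046,1,140))
for far,z in((1,.008),(0,0)):
  c=circ(a,"top",.502,.3636,z,.046,far,140);print("top",c,slotdir(a,"top",c[0],[.03,.035,.04]))
print("wide",circ(b,"scene",.516,-.0975,.008,.055,0,140))
print("pip",onz("top",130,254.5,.0),onz("top",139,275,0))
d(.502,.363,.2,170.6)
# fin/nest check, slot of mid in scene
```

```text
t 28.65 pos [ 0.5289 -0.0019  0.2928] rpy [180.     0.5  170.61] F [0.2 0.5 0.4] open 0.0917
mid (array([0.4956254 , 0.35718248]), np.float64(0.0014577020537475957), np.float64(-0.0003056931581132835), 57) (array([0.49746409, 0.35581943]), np.float64(0.0033490053137274537), np.float64(0.0005594334127230566), 44)
top (array([0.50418153, 0.36334378]), np.float64(0.0007886335959463541), np.float64(0.00029635184230130486), 57) 171.5358234295416
top (array([0.49969181, 0.36382114]), np.float64(0.0022255808988399252), np.float64(-0.000107283799392411), 54) 171.50342160071406
wide (array([ 0.51679925, -0.09587402]), np.float64(0.001475359609177692), np.float64(-0.0004891195398685152), 57)
pip [ 5.55480165e-01  4.74369076e-01 -2.22044605e-16] [0.44641972 0.46792035 0.        ]
delta x 0.0810 y 0.3521 z 0.0906 wz 0.45
```

move_arm(deltas=[{"x": 0.015, "y": 0.06, "z": 0, "wx": 0, "wy": 0, "wz": 0, "hand": 0.65}, {"x": 0.03, "y": 0.12, "z": 0, "wx": 0, "wy": 0, "wz": 0, "hand": 0.65}, {"x": 0.045, "y": 0.18, "z": 0, "wx": 0, "wy": 0, "wz": 0, "hand": 0.65}, {"x": 0.06, "y": 0.24, "z": 0.02, "wx": 0, "wy": 0, "wz": 0, "hand": 0.65}, {"x": 0.075, "y": 0.3, "z": 0.05, "wx": 0, "wy": 0, "wz": 0, "hand": 0.65}, {"x": 0.081, "y": 0.352, "z": 0.09, "wx": 0, "wy": 0, "wz": 0, "hand": 0.65}, {"x": 0.081, "y": 0.352, "z": 0.14, "wx": 0, "wy": 0, "wz": 0, "hand": 0.65}, {"x": 0.081, "y": 0.352, "z": 0.18, "wx": 0, "wy": 0, "wz": 0, "hand": 0.65}])

```text
time: 29.75
tool_pos: [0.5023, 0.359, 0.1052]
tool_rot: [-3.14, -0.002, 2.983]
contact_force: [-0.4, -0.8, 0.3]
opening: 0.0594
```

move_arm(deltas=[{"x": 0, "y": 0, "z": 0.03, "wx": 0, "wy": 0, "wz": 0, "hand": 0.65}, {"x": 0, "y": 0, "z": 0.03, "wx": 0, "wy": 0, "wz": 0, "hand": 0.65}, {"x": 0, "y": 0, "z": 0.03, "wx": 0, "wy": 0, "wz": 0, "hand": 0.65}])

```text
time: 30.12
tool_pos: [0.5044, 0.3589, 0.0797]
tool_rot: [3.14, 0.001, 2.981]
contact_force: [0.3, -0.3, 0.3]
opening: 0.0598
```

Run:
```python
from h import *
st();d(.502,.363,.018,171)
b=viewer.read_camera("scene")[:,:,::-1].copy()
cv2.imwrite("pics/v9.png",cv2.resize(b[140:220,170:276],(800,600),interpolation=2))
print("mid",circ(b,"scene",.4956,.3572,0,.046,0,140))
```

```text
t 30.12 pos [0.5044 0.3589 0.0797] rpy [1.7994e+02 8.0000e-02 1.7077e+02] F [ 0.3 -0.3  0.3] open 0.0598
delta x 0.0030 y 0.0037 z 0.0617 wz -0.23
mid (array([0.49552805, 0.35720573]), np.float64(0.0014782911530533008), np.float64(-0.000338184145120944), 57)
```

View pics/v9.png

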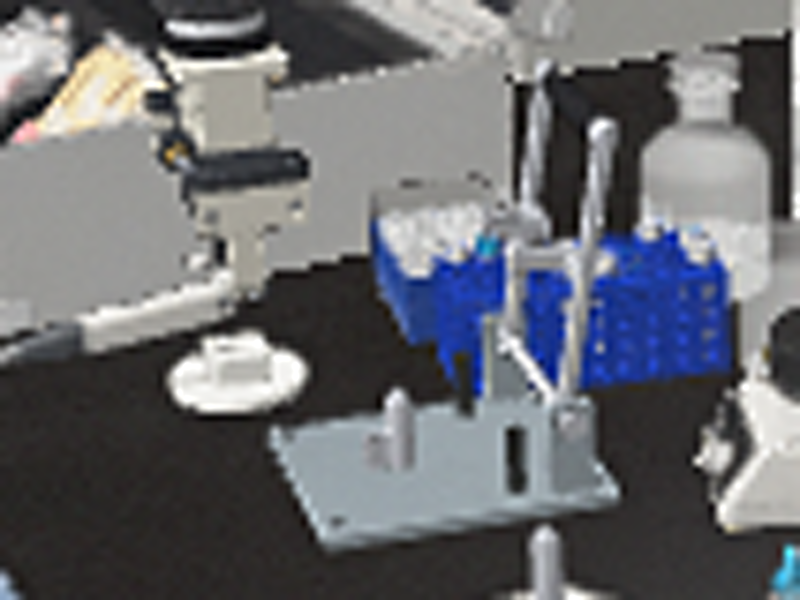

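move_arm(deltas=[{"x": 0.003, "y": 0.0037, "z": 0.03, "wx": 0, "wy": 0, "wz": -0.2, "hand": 0.65}, {"x": 0.003, "y": 0.0037, "z": 0.055, "wx": 0, "wy": 0, "wz": -0.2, "hand": 0.65}, {"x": 0.003, "y": 0.0037, "z": 0.062, "wx": 0, "wy": 0, "wz": -0.2, "hand": 0.65}, {"x": 0.003, "y": 0.0037, "z": 0.062, "wx": 0, "wy": 0, "wz": -0.2, "hand": 0.3}, {"x": 0.003, "y": 0.0037, "z": 0.062, "wx": 0, "wy": 0, "wz": -0.2, "hand": 0.3}, {"x": 0.003, "y": 0.0037, "z": 0.062, "wx": 0, "wy": 0, "wz": -0.2, "hand": 0.3}, {"x": 0.003, "y": 0.0037, "z": 0.062, "wx": 0, "wy": 0, "wz": -0.2, "hand": 0.3}, {"x": 0.003, "y": 0.0037, "z": 0.062, "wx": 0, "wy": 0, "wz": -0.2, "hand": 0.3}], grip_force=12)

```text
time: 31.18
tool_pos: [0.5019, 0.3634, 0.0178]
tool_rot: [3.14, 0.002, 2.984]
contact_force: [0.5, -0.3, 5.9]
opening: 0.0398
```

Run:
```python
from h import *
st()
```

```text
t 31.18 pos [0.5019 0.3634 0.0178] rpy [1.7991e+02 1.1000e-01 1.7099e+02] F [ 0.5 -0.3  5.9] open 0.0398
```

move_arm(deltas=[{"x": 0, "y": 0, "z": 0, "wx": 0, "wy": 0, "wz": 0, "hand": 0.3}, {"x": 0, "y": 0, "z": 0, "wx": 0, "wy": 0, "wz": 0, "hand": 0.3}, {"x": 0, "y": 0, "z": -0.03, "wx": 0, "wy": 0, "wz": 0, "hand": 0.3}, {"x": 0, "y": 0, "z": -0.08, "wx": 0, "wy": 0, "wz": 0, "hand": 0.3}, {"x": 0, "y": 0, "z": -0.12, "wx": 0, "wy": 0, "wz": 0, "hand": 0.3}, {"x": -0.01, "y": -0.04, "z": -0.12, "wx": 0, "wy": 0, "wz": 0, "hand": 0.3}, {"x": -0.02, "y": -0.08, "z": -0.12, "wx": 0, "wy": 0, "wz": 0, "hand": 0.3}, {"x": -0.04, "y": -0.12, "z": -0.12, "wx": 0, "wy": 0, "wz": 0, "hand": 0.3}], grip_force=30)

```text
time: 32.17
tool_pos: [0.5212, 0.2372, 0.1366]
tool_rot: [-3.142, -0.0, 2.985]
contact_force: [1.0, -0.2, -0.9]
opening: 0.0394
```

Run:
```python
from h import *
st();d(.5375,.167,.115,170.8)
```

```text
t 32.17 pos [0.5212 0.2372 0.1366] rpy [-1.8000e+02 -2.0000e-02  1.7105e+02] F [ 1.  -0.2 -0.9] open 0.0394
delta x -0.0270 y -0.0668 z 0.0216 wz 0.25
```

move_arm(deltas=[{"x": -0.013, "y": -0.035, "z": 0, "wx": 0, "wy": 0, "wz": 0.2, "hand": 0.3}, {"x": -0.026, "y": -0.065, "z": 0, "wx": 0, "wy": 0, "wz": 0.2, "hand": 0.3}, {"x": -0.026, "y": -0.065, "z": 0.02, "wx": 0, "wy": 0, "wz": 0.2, "hand": 0.3}, {"x": -0.026, "y": -0.065, "z": 0.02, "wx": 0, "wy": 0, "wz": 0.2, "hand": 0.3}, {"x": -0.026, "y": -0.065, "z": 0.02, "wx": 0, "wy": 0, "wz": 0.2, "hand": 0.3}, {"x": -0.026, "y": -0.065, "z": 0.02, "wx": 0, "wy": 0, "wz": 0.2, "hand": 0.3}])

```text
time: 32.92
tool_pos: [0.5376, 0.1705, 0.1171]
tool_rot: [3.141, 0.001, 2.982]
contact_force: [-0.2, -0.6, -1.1]
opening: 0.0397
```

Run:
```python
from h import *
st();d(.5375,.167,.075,170.8)
b=viewer.read_camera("scene")[:,:,::-1].copy(); cv2.imwrite("pics/raw_s15.png",b)
s=monitor.observe()["tool_pos"];g=b.min(2).astype(int)
for L in(170,200): print(circ(b,"scene",s[0]-.0055,s[1]-.006,s[2]-.018,.046,0,L))
u,v=proj("scene",(*s[:2],s[2]-.01)); print(u,v); v=int(round(v))
for r in range(v-1,v+4): print(r,g[r,206:238])
```

```text
t 32.92 pos [0.5376 0.1705 0.1171] rpy [1.7997e+02 6.0000e-02 1.7083e+02] F [-0.2 -0.6 -1.1] open 0.0397
delta x -0.0005 y -0.0034 z 0.0421 wz 0.03
(array([0.53143155, 0.16750614]), np.float64(0.00226176167661477), np.float64(-0.0009962651636627794), 57)
(array([0.53188554, 0.17099471]), np.float64(0.003003991358044244), np.float64(-0.0010050694425250016), 57)
221.26304785766575 182.19387602818742
181 [ 37  41  41  42  33  34  51 114 162 253 237 212 241 221 214 108 149 149
 137 173 234 243 243 228 126  23  23  30  60  66  94 179]
182 [ 40  37  39  38  34  33 167 255 247 244 232 201 219 180 188 118 114 113
 112 155 230 240 240 242 248  25  26  68 156 133 151 167]
183 [ 38  38  38  39  34  93 255 244 240 240 231 201 218 183 167 130 150 149
 166 174 204 240 239 241 245  84  15  56 120 109 171 143]
184 [ 43  38  40  38  28 129 229 203 181 179 203 220 217 184 183 184 187 188
 188 203 229 240 240 243 197  42  17  52 121 110 211 166]
185 [ 35  39  38  36  31  61 223 235 241 241 240 241 228 225 222 222 234 243
 243 243 241 241 243 203 131  44  18  33 132 108 171 234]
```

move_arm(deltas=[{"x": 0, "y": -0.0034, "z": 0.02, "wx": 0, "wy": 0, "wz": 0, "hand": 0.3}, {"x": 0, "y": -0.0034, "z": 0.032, "wx": 0, "wy": 0, "wz": 0, "hand": 0.3}, {"x": 0, "y": -0.0034, "z": 0.041, "wx": 0, "wy": 0, "wz": 0, "hand": 0.3}, {"x": 0, "y": -0.0034, "z": 0.046, "wx": 0, "wy": 0, "wz": 0, "hand": 0.3}, {"x": 0, "y": -0.0034, "z": 0.051, "wx": 0, "wy": 0, "wz": 0, "hand": 0.3}, {"x": 0, "y": -0.0034, "z": 0.053, "wx": 0, "wy": 0, "wz": 0, "hand": 0.3}, {"x": 0, "y": -0.0034, "z": 0.053, "wx": 0, "wy": 0, "wz": 0, "hand": 0.3}])

```text
time: 33.85
tool_pos: [0.5373, 0.1666, 0.0636]
tool_rot: [3.141, 0.001, 2.981]
contact_force: [3.1, -0.4, -2.4]
opening: 0.0396
```

Run:
```python
from h import *
st();print(monitor.observe()["torque"])
```

```text
t 33.85 pos [0.5373 0.1666 0.0636] rpy [1.7997e+02 7.0000e-02 1.7078e+02] F [ 3.1 -0.4 -2.4] open 0.0396
[ 0.01520388 -0.63066653 -0.04468712]
```

move_arm(deltas=[{"x": -0.0015, "y": 0, "z": 0, "wx": 0, "wy": 0, "wz": 0, "hand": 0.3}, {"x": -0.002, "y": 0, "z": 0, "wx": 0, "wy": 0, "wz": 0, "hand": 0.3}, {"x": -0.002, "y": 0, "z": 0, "wx": 0, "wy": 0, "wz": 0, "hand": 0.3}])

```text
time: 34.22
tool_pos: [0.5382, 0.1664, 0.0633]
tool_rot: [3.142, -0.001, 2.981]
contact_force: [-0.6, 0.6, -1.3]
opening: 0.0393
```

Run:
```python
from h import *
st();print(monitor.observe()["torque"])
```

```text
t 34.23 pos [0.5382 0.1664 0.0633] rpy [ 1.8000e+02 -7.0000e-02  1.7079e+02] F [-0.6  0.6 -1.3] open 0.0393
[ 0.31490554  0.12095945 -0.02410315]
```

move_arm(deltas=[{"x": -0.001, "y": 0, "z": 0.004, "wx": 0, "wy": 0, "wz": 0, "hand": 0.3}, {"x": -0.001, "y": 0, "z": 0.008, "wx": 0, "wy": 0, "wz": 0, "hand": 0.3}, {"x": -0.001, "y": 0, "z": 0.012, "wx": 0, "wy": 0, "wz": 0, "hand": 0.3}, {"x": -0.001, "y": 0, "z": 0.016, "wx": 0, "wy": 0, "wz": 0, "hand": 0.3}, {"x": -0.001, "y": 0, "z": 0.016, "wx": 0, "wy": 0, "wz": 0, "hand": 0.3}])

```text
time: 34.85
tool_pos: [0.5396, 0.1662, 0.0469]
tool_rot: [3.141, -0.0, 2.981]
contact_force: [1.3, 1.0, -3.7]
opening: 0.0393
```

Run:
```python
from h import *
st();print(monitor.observe()["torque"])
```

```text
t 34.85 pos [0.5396 0.1662 0.0469] rpy [ 1.7999e+02 -2.0000e-02  1.7078e+02] F [ 1.3  1.  -3.7] open 0.0393
[ 0.44556855 -0.22306114  0.05223181]
```

move_arm(deltas=[{"x": -0.0005, "y": 0.001, "z": 0.004, "wx": 0, "wy": 0, "wz": 0, "hand": 0.3}, {"x": -0.0005, "y": 0.001, "z": 0.008, "wx": 0, "wy": 0, "wz": 0, "hand": 0.3}, {"x": -0.0005, "y": 0.001, "z": 0.012, "wx": 0, "wy": 0, "wz": 0, "hand": 0.3}, {"x": -0.0005, "y": 0.001, "z": 0.016, "wx": 0, "wy": 0, "wz": 0, "hand": 0.3}, {"x": -0.0005, "y": 0.001, "z": 0.016, "wx": 0, "wy": 0, "wz": 0, "hand": 0.3}])

```text
time: 35.48
tool_pos: [0.5401, 0.1669, 0.031]
tool_rot: [-3.141, -0.001, 2.981]
contact_force: [-0.1, -0.4, -0.9]
opening: 0.0397
```

Run:
```python
from h import *
st();print(monitor.observe()["torque"])
b=viewer.read_camera("scene")[:,:,::-1].copy()
c=cv2.resize(b[165:225,190:270],(800,600),interpolation=2); cv2.imwrite("pics/v10.png",c)
```

```text
t 35.48 pos [0.5401 0.1669 0.031 ] rpy [-1.7999e+02 -4.0000e-02  1.7079e+02] F [-0.1 -0.4 -0.9] open 0.0397
[-0.02690242 -0.00627506  0.00551068]
```

View pics/v10.png

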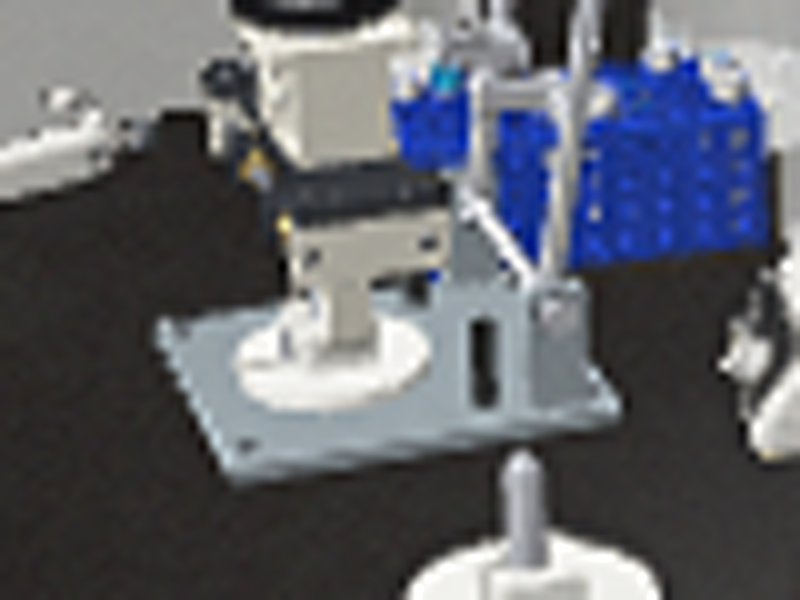

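move_arm(deltas=[{"x": 0, "y": 0, "z": 0, "wx": 0, "wy": 0, "wz": 0, "hand": 1}, {"x": 0, "y": 0, "z": 0, "wx": 0, "wy": 0, "wz": 0, "hand": 1}, {"x": 0, "y": 0, "z": -0.03, "wx": 0, "wy": 0, "wz": 0, "hand": 1}, {"x": 0, "y": 0, "z": -0.08, "wx": 0, "wy": 0, "wz": 0, "hand": 1}, {"x": 0, "y": 0, "z": -0.14, "wx": 0, "wy": 0, "wz": 0, "hand": 1}, {"x": 0, "y": 0, "z": -0.2, "wx": 0, "wy": 0, "wz": 0, "hand": 1}, {"x": 0, "y": 0, "z": -0.26, "wx": 0, "wy": 0, "wz": 0, "hand": 1}, {"x": 0, "y": 0, "z": -0.285, "wx": 0, "wy": 0, "wz": 10, "hand": 1}])

```text
time: 36.52
tool_pos: [0.5411, 0.1672, 0.321]
tool_rot: [3.138, 0.006, 2.803]
contact_force: [0.4, -0.3, -0.6]
opening: 0.0916
```

Run:
```python
from h import *
st();d(.657,.1475,.315,80.8)
b=viewer.read_camera("scene")[:,:,::-1].copy()
for L in(170,200): print(circ(b,"scene",.533,.161,.012,.046,0,L))
```

```text
t 36.52 pos [0.5411 0.1672 0.321 ] rpy [179.8    0.35 160.58] F [ 0.4 -0.3 -0.6] open 0.0916
delta x -0.1158 y 0.0200 z 0.0060 wz 79.78
(array([0.53171849, 0.16142052]), np.float64(0.0023885749759412628), np.float64(-0.0007564185961021095), 57)
(array([0.53421915, 0.1679628 ]), np.float64(0.002921439807740667), np.float64(-0.0003369921574300538), 57)
```

move_arm(deltas=[{"x": -0.02, "y": 0.004, "z": 0, "wx": 0, "wy": 0, "wz": 10, "hand": 1}, {"x": -0.04, "y": 0.008, "z": 0, "wx": 0, "wy": 0, "wz": 20, "hand": 1}, {"x": -0.06, "y": 0.012, "z": 0, "wx": 0, "wy": 0, "wz": 30, "hand": 1}, {"x": -0.08, "y": 0.016, "z": 0, "wx": 0, "wy": 0, "wz": 40, "hand": 1}, {"x": -0.1, "y": 0.02, "z": 0, "wx": 0, "wy": 0, "wz": 50, "hand": 1}, {"x": -0.1158, "y": 0.02, "z": 0, "wx": 0, "wy": 0, "wz": 60, "hand": 1}, {"x": -0.1158, "y": 0.02, "z": 0, "wx": 0, "wy": 0, "wz": 70, "hand": 1}, {"x": -0.1158, "y": 0.02, "z": 0, "wx": 0, "wy": 0, "wz": 79.8, "hand": 1}])

```text
time: 37.58
tool_pos: [0.6563, 0.1476, 0.3151]
tool_rot: [-3.14, 0.0, 1.41]
contact_force: [-0.0, -0.1, 0.4]
opening: 0.0917
```

Run:
```python
from h import *
st();d(.657,.1475,.222,80.9)
```

```text
t 37.58 pos [0.6563 0.1476 0.3151] rpy [-1.7991e+02  2.0000e-02  8.0770e+01] F [-0.  -0.1  0.4] open 0.0917
delta x -0.0000 y 0.0007 z 0.0931 wz -0.13
```

move_arm(deltas=[{"x": 0, "y": 0.001, "z": 0.04, "wx": 0, "wy": 0, "wz": 0, "hand": 1}, {"x": 0, "y": 0.001, "z": 0.07, "wx": 0, "wy": 0, "wz": 0, "hand": 1}, {"x": 0, "y": 0.001, "z": 0.09, "wx": 0, "wy": 0, "wz": 0, "hand": 1}, {"x": 0, "y": 0.001, "z": 0.092, "wx": 0, "wy": 0, "wz": 0, "hand": 0.12}, {"x": 0, "y": 0.001, "z": 0.092, "wx": 0, "wy": 0, "wz": 0, "hand": 0.12}, {"x": 0, "y": 0.001, "z": 0.092, "wx": 0, "wy": 0, "wz": 0, "hand": 0.12}, {"x": 0, "y": 0.001, "z": 0.092, "wx": 0, "wy": 0, "wz": 0, "hand": 0.12}, {"x": 0, "y": 0.001, "z": 0.092, "wx": 0, "wy": 0, "wz": 0, "hand": 0.12}], grip_force=25)

```text
time: 38.58
tool_pos: [0.6574, 0.1476, 0.2249]
tool_rot: [3.141, -0.0, 1.414]
contact_force: [0.8, 0.2, -0.7]
opening: 0.0466
```

move_arm(deltas=[{"x": 0, "y": 0, "z": 0, "wx": 0, "wy": 0, "wz": 0, "hand": 0.12}, {"x": 0, "y": 0, "z": 0, "wx": 0, "wy": 0, "wz": 0, "hand": 0.12}, {"x": 0, "y": 0, "z": 0, "wx": 0, "wy": 0, "wz": 0, "hand": 0.12}, {"x": 0, "y": 0, "z": 0, "wx": 0, "wy": 0, "wz": 0, "hand": 0.12}])

```text
time: 39.08
tool_pos: [0.6577, 0.1476, 0.2245]
tool_rot: [3.141, -0.0, 1.413]
contact_force: [1.5, -0.4, 0.1]
opening: 0.0171
```

move_arm(deltas=[{"x": 0, "y": -0.0195, "z": -0.0023, "wx": 0, "wy": 0, "wz": 0, "hand": 0.12}, {"x": 0, "y": -0.039, "z": -0.0026, "wx": 0, "wy": 0, "wz": 0, "hand": 0.12}, {"x": 0, "y": -0.0586, "z": -0.0006, "wx": 0, "wy": 0, "wz": 0, "hand": 0.12}, {"x": 0, "y": -0.0778, "z": 0.0034, "wx": 0, "wy": 0, "wz": 0, "hand": 0.12}, {"x": 0, "y": -0.0965, "z": 0.0095, "wx": 0, "wy": 0, "wz": 0, "hand": 0.12}, {"x": 0, "y": -0.1144, "z": 0.0176, "wx": 0, "wy": 0, "wz": 0, "hand": 0.12}, {"x": 0, "y": -0.1312, "z": 0.0276, "wx": 0, "wy": 0, "wz": 0, "hand": 0.12}, {"x": 0, "y": -0.1469, "z": 0.0394, "wx": 0, "wy": 0, "wz": 0, "hand": 0.12}])

```text
time: 40.08
tool_pos: [0.5138, 0.1711, 0.1864]
tool_rot: [3.135, -0.002, 1.414]
contact_force: [4.3, 1.3, 3.9]
opening: 0.0171
```

move_arm(deltas=[{"x": 0, "y": -0.0143, "z": 0.0134, "wx": 0, "wy": 0, "wz": 0, "hand": 0.12}, {"x": 0, "y": -0.0271, "z": 0.0283, "wx": 0, "wy": 0, "wz": 0, "hand": 0.12}, {"x": 0, "y": -0.0382, "z": 0.0445, "wx": 0, "wy": 0, "wz": 0, "hand": 0.12}, {"x": 0, "y": -0.0474, "z": 0.0618, "wx": 0, "wy": 0, "wz": 0, "hand": 0.12}, {"x": 0, "y": -0.0548, "z": 0.08, "wx": 0, "wy": 0, "wz": 0, "hand": 0.12}, {"x": 0, "y": -0.06, "z": 0.0989, "wx": 0, "wy": 0, "wz": 0, "hand": 0.12}, {"x": 0, "y": -0.0632, "z": 0.1183, "wx": 0, "wy": 0, "wz": 0, "hand": 0.12}, {"x": 0, "y": -0.0643, "z": 0.1378, "wx": 0, "wy": 0, "wz": 0, "hand": 0.12}])

```text
time: 41.08
tool_pos: [0.45, 0.1814, 0.0479]
tool_rot: [3.138, -0.002, 1.414]
contact_force: [0.4, 2.3, 6.4]
opening: 0.0173
```

move_arm(deltas=[{"x": 0, "y": 0, "z": 0.002, "wx": 0, "wy": 0, "wz": 0, "hand": 0.12}, {"x": 0, "y": 0, "z": 0.004, "wx": 0, "wy": 0, "wz": 0, "hand": 0.12}, {"x": 0, "y": 0, "z": 0.006, "wx": 0, "wy": 0, "wz": 0, "hand": 0.12}, {"x": 0, "y": 0, "z": 0.006, "wx": 0, "wy": 0, "wz": 0, "hand": 0.12}, {"x": 0, "y": 0, "z": 0.006, "wx": 0, "wy": 0, "wz": 0, "hand": 0.12}])

```text
time: 41.7
tool_pos: [0.4499, 0.1814, 0.0426]
tool_rot: [3.139, -0.002, 1.413]
contact_force: [0.6, 2.8, 7.3]
opening: 0.017
```

move_arm(deltas=[{"x": 0, "y": 0, "z": 0.002, "wx": 0, "wy": 0, "wz": 0, "hand": 0.12}, {"x": 0, "y": 0, "z": 0.004, "wx": 0, "wy": 0, "wz": 0, "hand": 0.12}, {"x": 0, "y": 0, "z": 0.004, "wx": 0, "wy": 0, "wz": 0, "hand": 0.12}, {"x": 0, "y": 0, "z": 0.004, "wx": 0, "wy": 0, "wz": 0, "hand": 0.12}])

```text
time: 42.2
tool_pos: [0.4499, 0.1815, 0.0406]
tool_rot: [3.138, -0.002, 1.414]
contact_force: [-6.4, 0.5, 29.9]
opening: 0.0174
```

move_arm(deltas=[{"x": 0, "y": 0, "z": -0.01, "wx": 0, "wy": 0, "wz": 0, "hand": 0.12}, {"x": 0, "y": 0.0011, "z": -0.0295, "wx": 0, "wy": 0, "wz": 0, "hand": 0.12}, {"x": 0, "y": 0.0043, "z": -0.0489, "wx": 0, "wy": 0, "wz": 0, "hand": 0.12}, {"x": 0, "y": 0.0095, "z": -0.0678, "wx": 0, "wy": 0, "wz": 0, "hand": 0.12}, {"x": 0, "y": 0.0169, "z": -0.086, "wx": 0, "wy": 0, "wz": 0, "hand": 0.12}, {"x": 0, "y": 0.0261, "z": -0.1033, "wx": 0, "wy": 0, "wz": 0, "hand": 0.12}, {"x": 0, "y": 0.0372, "z": -0.1195, "wx": 0, "wy": 0, "wz": 0, "hand": 0.12}, {"x": 0, "y": 0.05, "z": -0.1344, "wx": 0, "wy": 0, "wz": 0, "hand": 0.12}])

```text
time: 43.2
tool_pos: [0.5067, 0.1713, 0.1707]
tool_rot: [3.126, -0.002, 1.412]
contact_force: [36.6, -2.7, -40.8]
opening: 0.0172
```

move_arm(deltas=[{"x": 0, "y": 0.0143, "z": -0.0134, "wx": 0, "wy": 0, "wz": 0, "hand": 0.12}, {"x": 0, "y": 0.03, "z": -0.0252, "wx": 0, "wy": 0, "wz": 0, "hand": 0.12}, {"x": 0, "y": 0.0468, "z": -0.0352, "wx": 0, "wy": 0, "wz": 0, "hand": 0.12}, {"x": 0, "y": 0.0647, "z": -0.0433, "wx": 0, "wy": 0, "wz": 0, "hand": 0.12}, {"x": 0, "y": 0.0834, "z": -0.0494, "wx": 0, "wy": 0, "wz": 0, "hand": 0.12}, {"x": 0, "y": 0.1026, "z": -0.0534, "wx": 0, "wy": 0, "wz": 0, "hand": 0.12}, {"x": 0, "y": 0.1221, "z": -0.0554, "wx": 0, "wy": 0, "wz": 0, "hand": 0.12}, {"x": 0, "y": 0.1417, "z": -0.0551, "wx": 0, "wy": 0, "wz": 0, "hand": 0.12}])

```text
time: 44.2
tool_pos: [0.6376, 0.1497, 0.2261]
tool_rot: [-3.138, 0.002, 1.413]
contact_force: [-1.4, -1.9, 0.3]
opening: 0.0172
```

move_arm(deltas=[{"x": 0, "y": 0.018, "z": 0.0023, "wx": 0, "wy": 0, "wz": 0, "hand": 0.12}, {"x": 0, "y": 0.018, "z": 0.0023, "wx": 0, "wy": 0, "wz": 0, "hand": 1}, {"x": 0, "y": 0.018, "z": 0.0023, "wx": 0, "wy": 0, "wz": 0, "hand": 1}, {"x": 0, "y": 0.018, "z": 0.0023, "wx": 0, "wy": 0, "wz": 0, "hand": 1}, {"x": 0, "y": 0.018, "z": -0.04, "wx": 0, "wy": 0, "wz": 0, "hand": 1}, {"x": 0, "y": 0.018, "z": -0.09, "wx": 0, "wy": 0, "wz": 0, "hand": 1}, {"x": 0, "y": -0.02, "z": -0.09, "wx": 0, "wy": 0, "wz": -10, "hand": 1}, {"x": 0, "y": -0.06, "z": -0.09, "wx": 0, "wy": 0, "wz": -20, "hand": 1}])

```text
time: 45.2
tool_pos: [0.5777, 0.1603, 0.3174]
tool_rot: [3.14, -0.0, 1.768]
contact_force: [-0.4, 0.6, -0.8]
opening: 0.083
```

Run:
```python
from h import *
st();d(.5401,.1669,.12,170.8)
```

```text
t 45.20 pos [0.5777 0.1603 0.3174] rpy [ 1.7991e+02 -1.0000e-02  1.0132e+02] F [-0.4  0.6 -0.8] open 0.0830
delta x 0.0138 y -0.0356 z 0.1974 wz -69.48
```

move_arm(deltas=[{"x": 0.008, "y": -0.02, "z": 0, "wx": 0, "wy": 0, "wz": -10, "hand": 1}, {"x": 0.0138, "y": -0.0356, "z": 0, "wx": 0, "wy": 0, "wz": -20, "hand": 1}, {"x": 0.0138, "y": -0.0356, "z": 0.02, "wx": 0, "wy": 0, "wz": -30, "hand": 1}, {"x": 0.0138, "y": -0.0356, "z": 0.06, "wx": 0, "wy": 0, "wz": -40, "hand": 1}, {"x": 0.0138, "y": -0.0356, "z": 0.1, "wx": 0, "wy": 0, "wz": -50, "hand": 1}, {"x": 0.0138, "y": -0.0356, "z": 0.14, "wx": 0, "wy": 0, "wz": -60, "hand": 1}, {"x": 0.0138, "y": -0.0356, "z": 0.18, "wx": 0, "wy": 0, "wz": -69.5, "hand": 1}, {"x": 0.0138, "y": -0.0356, "z": 0.197, "wx": 0, "wy": 0, "wz": -69.5, "hand": 1}])

```text
time: 46.2
tool_pos: [0.5394, 0.1668, 0.1177]
tool_rot: [-3.141, -0.003, 2.978]
contact_force: [-0.2, -0.8, -0.6]
opening: 0.0918
```

move_arm(deltas=[{"x": 0, "y": 0, "z": 0, "wx": 0, "wy": 0, "wz": 0, "hand": 1}, {"x": 0, "y": 0, "z": 0, "wx": 0, "wy": 0, "wz": 0, "hand": 1}])

```text
time: 46.45
tool_pos: [0.5417, 0.1671, 0.121]
tool_rot: [3.141, 0.002, 2.976]
contact_force: [0.5, -0.8, 0.8]
opening: 0.0914
```

Run:
```python
from h import *
st();d(.5401,.1669,.03,170.8)
```

```text
t 46.45 pos [0.5417 0.1671 0.121 ] rpy [1.7996e+02 1.0000e-01 1.7049e+02] F [ 0.5 -0.8  0.8] open 0.0914
delta x 0.0015 y -0.0004 z 0.0910 wz -0.31
```

move_arm(deltas=[{"x": 0.0015, "y": 0, "z": 0.04, "wx": 0, "wy": 0, "wz": -0.3, "hand": 1}, {"x": 0.0015, "y": 0, "z": 0.075, "wx": 0, "wy": 0, "wz": -0.3, "hand": 1}, {"x": 0.0015, "y": 0, "z": 0.09, "wx": 0, "wy": 0, "wz": -0.3, "hand": 1}, {"x": 0.0015, "y": 0, "z": 0.09, "wx": 0, "wy": 0, "wz": -0.3, "hand": 0.3}, {"x": 0.0015, "y": 0, "z": 0.09, "wx": 0, "wy": 0, "wz": -0.3, "hand": 0.3}, {"x": 0.0015, "y": 0, "z": 0.09, "wx": 0, "wy": 0, "wz": -0.3, "hand": 0.3}, {"x": 0.0015, "y": 0, "z": 0.09, "wx": 0, "wy": 0, "wz": -0.3, "hand": 0.3}, {"x": 0.0015, "y": 0, "z": 0.09, "wx": 0, "wy": 0, "wz": -0.3, "hand": 0.3}], grip_force=30)

```text
time: 47.45
tool_pos: [0.5399, 0.1671, 0.0301]
tool_rot: [3.141, 0.001, 2.981]
contact_force: [-0.3, -0.2, 0.1]
opening: 0.0466
```

move_arm(deltas=[{"x": 0, "y": 0, "z": 0, "wx": 0, "wy": 0, "wz": 0, "hand": 0.3}, {"x": 0, "y": 0, "z": 0, "wx": 0, "wy": 0, "wz": 0, "hand": 0.3}, {"x": 0, "y": 0, "z": 0, "wx": 0, "wy": 0, "wz": 0, "hand": 0.3}])

```text
time: 47.82
tool_pos: [0.5398, 0.1671, 0.0299]
tool_rot: [3.141, 0.0, 2.981]
contact_force: [0.3, 0.2, 3.3]
opening: 0.0398
```

Run:
```python
from h import *
st();d(.5215,-.0918,.17,170.8)
```

```text
t 47.83 pos [0.5398 0.1671 0.0299] rpy [1.7999e+02 1.0000e-02 1.7079e+02] F [0.3 0.2 3.3] open 0.0398
delta x -0.0234 y -0.2585 z -0.1401 wz -0.01
```

move_arm(deltas=[{"x": 0, "y": 0, "z": -0.02, "wx": 0, "wy": 0, "wz": 0, "hand": 0.3}, {"x": 0, "y": 0, "z": -0.05, "wx": 0, "wy": 0, "wz": 0, "hand": 0.3}, {"x": 0, "y": 0, "z": -0.1, "wx": 0, "wy": 0, "wz": 0, "hand": 0.3}, {"x": 0, "y": -0.02, "z": -0.12, "wx": 0, "wy": 0, "wz": 0, "hand": 0.3}, {"x": -0.005, "y": -0.06, "z": -0.12, "wx": 0, "wy": 0, "wz": 0, "hand": 0.3}, {"x": -0.01, "y": -0.11, "z": -0.12, "wx": 0, "wy": 0, "wz": 0, "hand": 0.3}, {"x": -0.02, "y": -0.16, "z": -0.12, "wx": 0, "wy": 0, "wz": 0, "hand": 0.3}, {"x": -0.0234, "y": -0.21, "z": -0.11, "wx": 0, "wy": 0, "wz": 0, "hand": 0.3}])

```text
time: 48.82
tool_pos: [0.5287, -0.0465, 0.1392]
tool_rot: [-3.141, 0.0, 2.98]
contact_force: [1.2, -0.2, -2.2]
opening: 0.0395
```

move_arm(deltas=[{"x": 0, "y": -0.03, "z": 0.01, "wx": 0, "wy": 0, "wz": 0, "hand": 0.3}, {"x": 0, "y": -0.0485, "z": 0.02, "wx": 0, "wy": 0, "wz": 0, "hand": 0.3}, {"x": 0, "y": -0.0485, "z": 0.025, "wx": 0, "wy": 0, "wz": 0, "hand": 0.3}, {"x": 0, "y": -0.0485, "z": 0.025, "wx": 0, "wy": 0, "wz": 0, "hand": 0.3}, {"x": 0, "y": -0.0485, "z": 0.025, "wx": 0, "wy": 0, "wz": 0, "hand": 0.3}, {"x": 0, "y": -0.0485, "z": 0.025, "wx": 0, "wy": 0, "wz": 0, "hand": 0.3}])

```text
time: 49.58
tool_pos: [0.5218, -0.091, 0.1151]
tool_rot: [3.142, 0.001, 2.982]
contact_force: [0.2, -0.2, -1.3]
opening: 0.0396
```

Run:
```python
from h import *
st()
b=viewer.read_camera("scene")[:,:,::-1].copy(); cv2.imwrite("pics/raw_s20.png",b)
s=monitor.observe()["tool_pos"];g=b.min(2).astype(int)
for L in (130,160): print("near",circ(b,"scene",s[0]-.0053,s[1]-.006,s[2]-.018,.046,0,L)[:3],"tcp",s[:2])
u,v=proj("scene",(*s[:2],s[2]-.01)); print(u,v); v=int(round(v))
for r in range(v-1,v+4): print(r,g[r,225:262])
```

```text
t 49.58 pos [ 0.5218 -0.091   0.1151] rpy [1.8000e+02 4.0000e-02 1.7087e+02] F [ 0.2 -0.2 -1.3] open 0.0396
near (array([ 0.51599108, -0.09595371]), np.float64(0.0020328045555407384), np.float64(0.00011512267836571173)) tcp [ 0.52172705 -0.09116236]
near (array([ 0.51653034, -0.09353103]), np.float64(0.002176885963410099), np.float64(-0.00016764987019484827)) tcp [ 0.52172705 -0.09116236]
242.27738063565596 204.87884497592256
204 [153 154 156 152 154 154 151 220 243 241 240 241 197 214 231 219 183 188
 146 148 148 134 170 223 241 240 245 255  49  38  44  48  42  44  49  46
  45]
205 [152 156 153 155 156 149 185 244 240 239 239 240 198 214 218 184 185 152
 121 113 117 116 156 224 239 237 240 249 153  34  47  47  46  47  47  50
  46]
206 [153 152 154 153 154 152 216 242 240 240 228 216 198 212 219 186 163 130
 149 149 166 183 177 229 239 237 239 248 148  36  45  44  47  47  50  50
  50]
207 [154 156 156 155 156 152 193 200 177 179 185 181 203 219 224 186 180 184
 183 187 188 187 220 229 238 239 242 249 135  36  48  49  50  49  50  51
  51]
208 [156 156 156 151 152 155 181 218 221 233 241 242 240 240 227 209 204 222
 221 234 241 241 240 239 240 241 245 170 105  42  45  47  51  49  49  49
  51]
```

move_arm(deltas=[{"x": 0, "y": -0.0005, "z": 0.006, "wx": 0, "wy": 0, "wz": 0, "hand": 0.3}, {"x": 0, "y": -0.0005, "z": 0.012, "wx": 0, "wy": 0, "wz": 0, "hand": 0.3}, {"x": 0, "y": -0.0005, "z": 0.018, "wx": 0, "wy": 0, "wz": 0, "hand": 0.3}, {"x": 0, "y": -0.0005, "z": 0.024, "wx": 0, "wy": 0, "wz": 0, "hand": 0.3}, {"x": 0, "y": -0.0005, "z": 0.024, "wx": 0, "wy": 0, "wz": 0, "hand": 0.3}])

```text
time: 50.25
tool_pos: [0.521, -0.0922, 0.0901]
tool_rot: [3.141, -0.001, 2.981]
contact_force: [-0.3, 0.5, -1.0]
opening: 0.0401
```

Run:
```python
from h import *
st();print(monitor.observe()["torque"])
```

```text
t 50.25 pos [ 0.521  -0.0922  0.0901] rpy [ 1.7998e+02 -7.0000e-02  1.7078e+02] F [-0.3  0.5 -1. ] open 0.0401
[-0.0688566  -0.00348238 -0.03751828]
```

No contact at 13 mm past the tip. Go on to rest on the wide disc (TCP ≈ 8+28+18 = 54 mm).

move_arm(deltas=[{"x": -0.0005, "y": 0.0005, "z": 0.006, "wx": 0, "wy": 0, "wz": 0, "hand": 0.3}, {"x": -0.0005, "y": 0.0005, "z": 0.012, "wx": 0, "wy": 0, "wz": 0, "hand": 0.3}, {"x": -0.0005, "y": 0.0005, "z": 0.018, "wx": 0, "wy": 0, "wz": 0, "hand": 0.3}, {"x": -0.0005, "y": 0.0005, "z": 0.024, "wx": 0, "wy": 0, "wz": 0, "hand": 0.3}, {"x": -0.0005, "y": 0.0005, "z": 0.03, "wx": 0, "wy": 0, "wz": 0, "hand": 0.3}, {"x": -0.0005, "y": 0.0005, "z": 0.034, "wx": 0, "wy": 0, "wz": 0, "hand": 0.3}, {"x": -0.0005, "y": 0.0005, "z": 0.035, "wx": 0, "wy": 0, "wz": 0, "hand": 0.3}, {"x": -0.0005, "y": 0.0005, "z": 0.035, "wx": 0, "wy": 0, "wz": 0, "hand": 0.3}])

```text
time: 51.25
tool_pos: [0.522, -0.0919, 0.0557]
tool_rot: [3.142, 0.0, 2.981]
contact_force: [0.1, -0.7, -1.4]
opening: 0.0397
```

Run:
```python
from h import *
st();print(monitor.observe()["torque"])
```

```text
t 51.25 pos [ 0.522  -0.0919  0.0557] rpy [1.8000e+02 1.0000e-02 1.7079e+02] F [ 0.1 -0.7 -1.4] open 0.0397
[0.03087649 0.01644971 0.05535851]
```

Release, rise and move clear towards the base, then look.

move_arm(deltas=[{"x": 0, "y": 0, "z": 0, "wx": 0, "wy": 0, "wz": 0, "hand": 1}, {"x": 0, "y": 0, "z": 0, "wx": 0, "wy": 0, "wz": 0, "hand": 1}, {"x": 0, "y": 0, "z": -0.03, "wx": 0, "wy": 0, "wz": 0, "hand": 1}, {"x": 0, "y": 0, "z": -0.08, "wx": 0, "wy": 0, "wz": 0, "hand": 1}, {"x": 0, "y": 0, "z": -0.14, "wx": 0, "wy": 0, "wz": 0, "hand": 1}, {"x": 0, "y": 0, "z": -0.2, "wx": 0, "wy": 0, "wz": 0, "hand": 1}, {"x": 0, "y": 0, "z": -0.24, "wx": 0, "wy": 0, "wz": 0, "hand": 1}, {"x": 0, "y": 0, "z": -0.24, "wx": 0, "wy": 0, "wz": 0, "hand": 1}])

```text
time: 52.25
tool_pos: [0.5232, -0.0923, 0.2994]
tool_rot: [-3.14, 0.008, 2.981]
contact_force: [0.3, 0.2, -1.0]
opening: 0.0918
```

move_arm(deltas=[{"x": 0.01, "y": 0.06, "z": 0, "wx": 0, "wy": 0, "wz": 0, "hand": 1}, {"x": 0.02, "y": 0.12, "z": 0, "wx": 0, "wy": 0, "wz": 0, "hand": 1}, {"x": 0.03, "y": 0.18, "z": 0, "wx": 0, "wy": 0, "wz": 0, "hand": 1}, {"x": 0.04, "y": 0.24, "z": 0, "wx": 0, "wy": 0, "wz": 0, "hand": 1}, {"x": 0.05, "y": 0.3, "z": 0, "wx": 0, "wy": 0, "wz": 0, "hand": 1}, {"x": 0.06, "y": 0.36, "z": 0, "wx": 0, "wy": 0, "wz": 0, "hand": 1}, {"x": 0.06, "y": 0.4, "z": 0, "wx": 0, "wy": 0, "wz": 0, "hand": 1}, {"x": 0.06, "y": 0.42, "z": 0, "wx": 0, "wy": 0, "wz": 0, "hand": 1}])

```text
time: 53.25
tool_pos: [0.5291, 0.3345, 0.2936]
tool_rot: [-3.14, -0.002, 2.983]
contact_force: [0.1, -0.4, 0.7]
opening: 0.0917
```

Run:
```python
from h import *
st()
b=viewer.read_camera("scene")[:,:,::-1].copy();a=viewer.read_camera("top")[:,:,::-1].copy()
cv2.imwrite("pics/v11.png",np.hstack([cv2.resize(a[150:270,150:250],(400,480),interpolation=2),cv2.resize(b[140:260,190:290],(400,480),interpolation=2)]))
print("scene wide",circ(b,"scene",.516,-.097,.008,.055,0,140)[:2],"mid",circ(b,"scene",.516,-.097,.036,.046,0,140)[:2])
print("top mid far",circ(a,"top",.52,-.091,.044,.046,1,140)[:2])
```

```text
t 53.25 pos [0.5291 0.3345 0.2936] rpy [-1.7993e+02 -1.4000e-01  1.7093e+02] F [ 0.1 -0.4  0.7] open 0.0917
scene wide (array([ 0.51674547, -0.09581606]), np.float64(0.0014917969710679093)) mid (array([ 0.49141156, -0.14922857]), np.float64(0.0018157431686655111))
top mid far (array([ 0.52446235, -0.09336186]), np.float64(0.001482491566515632))
```

View pics/v11.png

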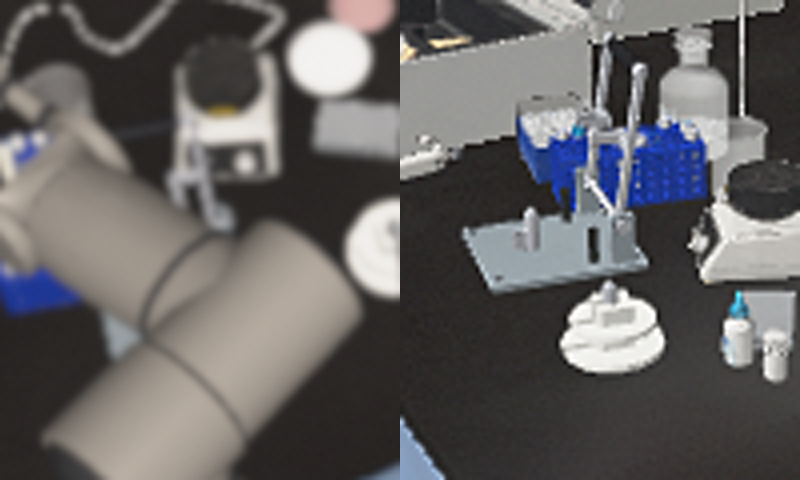

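Run:
```python
from h import *
for z in(.012,.044,.064,.085):
    u,v=proj("scene",(.521,-.092,z)); print(z,400+(u-190)*4,(v+.9-140)*4)
st(); robot.hand_in()
```

```text
0.012 611.8321228201553 341.94803771133047
0.044 610.8117890275055 315.38649916855513
0.064 610.1665750154676 298.57272057808905
0.085 609.4828084596703 280.739515650573
t 53.35 pos [0.5292 0.334  0.2935] rpy [-1.7993e+02 -1.5000e-01  1.7094e+02] F [ 0.  -0.  -1.1] open 0.0917
the job is handed in; nothing more can be done
```

I pressed the two discs that were there, the widest and then the middle one, and stacked both on the storage spindle. I then handed the job in at about 53 s. The smallest disc was not on the bench: the third white round thing had no hub or slot, so I took it for a dish and left it alone.

Last checks:
- **Stack:** the final picture shows the widest disc on the foot and the middle disc level on top of it, with the spindle tip showing above its hub. The tip and hub rows match the heights worked out for fully seated discs.
- **Lever:** it is back up at rest. On both presses the force rose sharply at the stop (18 N and 30 N).
- **Bystanders:** the press-side bystanders looked in place in the last picture, judged by eye only. The gripper was empty and clear of everything.

Two checks disagreed or gave no use:
- **Camera readings:** the two cameras differed by about 5 mm. I corrected for that by comparing the picture of a held disc with the arm's own position.
- **Edge fit of the middle disc:** on the stack this gave no usable value in the scene camera, because it is white on white. I did not use it. The top camera's fit put the disc within a few mm of the spindle axis.

Letting the lever back up under the gripper gave brief wrist forces of about 50 to 55 N, below the 120 N limit.

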